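# Clear the plaster and set the straightedge against the dental model

### The arm

A 7-joint arm with a two-finger parallel gripper is mounted at the origin on the work surface. World frame = base frame: x ahead of the robot, y to its left, z up, the work surface at z = 0. Lengths are in m, angles in rad, forces in N, time in s.
With the tool pointing down it reaches from about 0.4 to 0.875 m from the base axis. Payload 19.3 kg.
Tool frame: the origin (TCP) lies at the very end of the fingers, on their centre line; the grasp point (between the pads) lies 19 mm behind it; z points along the fingers, y is the direction in which the jaws open and shut (so a half turn about z gives the same grasp; the last joint's range is limited). The gripper opens to 85 mm and grips with 20 to 120 N. Pads are 22 mm wide; open, the fingers measure 114 mm over their backs; the gripper's body (76 mm by 85 mm) begins 54 mm behind the grasp point. The pads swing forward as they close: fully open they stand 13 mm farther back than shut.
Start: joints at [-1.253, 0.521, -0.036, 1.599, 0.021, 1.021, -0.113], TCP at [0.236, 0.579, 0.231] pointing down, gripper open.
Joint ranges: [-2.91, 2.91], [-0.3, 2.13], [-1.5, 1.42], [0.17, 2.43], [-1.26, 4.41], [0.16, 1.93], [-2.52, 2.52]. Speed limits (rad/s): [1.89, 1.89, 2.39, 2.39, 3.01, 3.01, 3.01].

### API

Orientations are given as [roll, pitch, yaw] about the fixed x, y, z axes, in that order (R = Rz(yaw) Ry(pitch) Rx(roll)).
In Python, from workcell import bot gives the robot as it stands. The module is installed in compiled form; this text tells all that it offers.
- The arm moves only by the shell command python3 -m inch 'ROWS' [FORCE]. ROWS is JSON, a list of rows, each an object of numbers: "dx", "dy", "dz": the shift along the tool's x, y, z in mm; "rx", "ry", "rz": the turn, a rotation vector about the tool's x, y, z in rad; "hand": the closure, from -1 (fully open) to 1 (shut), so that 0 is half open. In form: [{"dx": .., "dy": .., "dz": .., "rx": .., "ry": .., "rz": .., "hand": ..}, ...]. A call has 1 to 10 rows; each row shifts and turns the commanded pose from where the row before left it, along the tool's axes as they then stand; what a row does not reach is not made up. A row lasts 1/10 s, in which the tool goes at most 50 mm and 8.59 degrees, less where a joint would pass 70% of its speed; a pose out of reach is approached as far as the arm can. A call with a gripper value outside its range is refused whole. The fingers move at their own pace and stop on an object; FORCE is the grip in N (left out, the last holds). Time passes only in rows, so rows that do not move let the fingers close. It gives the time, the measured TCP pose, the force and the opening at its end, in the units of the state.
- bot.observe(): the state, without advancing time (a new reading comes with each control period).
- bot.grab_frame(name): name is "scene" or "top" or "wrist"; returns (picture, depth): 420x560x3 uint8, red, green, blue; 420x560 float32, m along the optical axis (not along the pixel's ray), 0 where there is no reading.
- bot.get_calibration(name): a dict with "vertical_fov" (degrees; the focal length in pixels is half the picture's height over the tangent of half this angle, whatever the lens; pixels are square), "cx", "cy" (the principal point, pixels), "k1" (the pictures are not rectified: a ray, as slopes to the right and down, at radius r is drawn at 1 + k1 r^2 times it, then the intrinsics apply), "origin" and "orientation" of the camera in the world. Camera axes: x right, y down, z forward; pixel columns grow to the right and rows downward; lengths in m; the calibration is good to about 2 mm. A picture is of the moment at which its call begins: read the wrist's pose just before it. get_calibration takes no time and is no camera call; for the wrist camera it gives the pose at the moment of the call.
- bot.job_done(): hands the job in, once; it reports no verdict.
Trained networks look in the newest picture that a camera, given by its name, has taken for a name from the list of things; names that differ only in an ending like _2 or _b are one class to them, and where a whole thing is asked for, a point or a joint stands for the part that bears it (a point fixed in the world has none). Each returns a list of dicts, best first, with "score" (0 to 1); they miss things now and then, are a little off and sometimes report something else, mostly with a low value. They report only what shows in the picture. A call takes as long as a camera call. They do not tell look-alikes from the thing itself.
- bot.trace(camera, target): "region" (420x560 bool, what is visible of it) and "box" ([left, top, right, bottom] in pixels, round what is visible of it).
- bot.tip_of(camera, target): "centre" ([row, column] in pixels: a listed point, or the origin of a listed thing).
The state is a dict: "clock": time; "qpos": joint angles; "qd": joint speeds; "joint_efforts": joint torques, N m; "position": TCP position; "tool_rot": TCP orientation; "force": force on the tool from outside, world axes, zero at the start; "moment": the same for the moment, N m; "grip_width": finger opening in m.
Only numpy, scipy, OpenCV 4.12 (cv2) and the standard library are available. Lean on these libraries where they do the work, as an engineer would, in place of code of your own. Each camera call takes 0.05 s, during which the arm holds its last target.

### The job

The back of the yellow dental model is to be checked for straightness: first put the two chunks of set plaster lying on the glass slab into the grey waste bin, then take the aluminium straightedge from its sloping stand and lay it flat on the glass, one long edge flush along the model's flat back face and roughly centred on that face. Lay it down without dropping it, let go, and leave everything else where it stands.

Things in the scene. Friction and masses are not known exactly. Their poses are not given: they have to be found in the camera images.
- slab: fixed dark grey-green glass mixing slab, 260 (x) x 260 (y) x 8 mm; origin on its underside (table height), 50 mm to the +x side of its middle, so it spans x from -180 to +80 mm; top face 8 mm up
- model: yellow dental stone model, fixed on the slab: base block 56 (x) x 80 (y) x 22 mm with a horseshoe of teeth on it up to 32 mm; origin at the centre of its underside, on the slab's top face. Its flat back face (80 mm wide, 22 mm high, where the horseshoe is open) looks along its own -x, roughly to the robot, and lies 28 mm from the origin
- stand: fixed plywood stand, 100 x 200 mm footprint, 190 mm wide slope; the slope rises along its own +x at 35 degrees and faces -x, roughly to the robot; a 6 mm lip along the low edge carries the straightedge. Origin under its centre, on the table; slope runs from 28 mm up (at x = -40 mm) to 68 mm up
- straightedge: loose aluminium straightedge, bar 36 (x) x 170 (y) x 8 mm, with a blue grip block in the middle of its upper face, 20 (x) x 30 (y) mm, rising from 8 to 38 mm; 180 g. Origin at the centre of the bar's underside, z out of the upper face. At the start it lies on the stand's slope, so z leans back 35 degrees towards the robot; both long edges are true
- chunk_a: loose white chunk of set plaster, stepped, 34 (x) x 24 (y) x 24 mm, 25 g, on the slab by the model's back face; origin at the centre of its underside
- chunk_b: loose white plug of set plaster, a round tapering lump 32 mm across at the foot, 26 mm across at 22 mm up, 26 mm tall, 22 g, on the slab by the model's back face; origin at the centre of its underside
- bin: fixed grey open waste bin, 110 x 110 x 60 mm outside, walls 4 mm; origin under its centre, on the table
- kit: fixed white box with cream foam, 110 x 100 x 42 mm, at the other side of the bench; bystander, not the waste bin; origin under its centre
- mug: white ceramic mug, 80 mm across, 95 mm tall, on the table behind; bystander, origin under its centre
- jar_a: small white jar with white lid, 38 mm across, 55 mm tall; bystander, origin under its centre
- jar_b: small white jar with blue lid, 38 mm across, 55 mm tall; bystander, origin under its centre
- jar_c: small amber jar with black lid, 32 mm across, 42 mm tall, on a far corner of the glass slab; bystander, origin under its centre
- arch: small blue-grey dental arch, 34 x 50 x 18 mm, on a near corner of the glass slab; bystander, origin under its centre
Not all that is in view belongs to the job. What is shaped like the chunk_b but brown or green is not meant. Of the things that look like the straightedge, the smaller one is meant.

How it is judged:
By the outcome, as a careful person would: the job done as asked, in the order asked, and still so for the second after the job is handed in, with the robot touching nothing.
It also fails if it takes over 72 s, if anything falls off the work surface, if the arm or the gripper's body presses on something with over 40 N, if the wrist force passes 120 N, or if a joint passes its speed limit or range.

## Working session

There is one attempt and no reset: what is moved stays moved. The work goes in short steps, Python scripts to look and compute and a shell command to move; the robot and the scene stay as the last step left them, time stands still between calls to the robot, and variables do not carry over. Pictures are saved under pics/ and viewed, and the job is handed in when it is done.

```bash
mkdir -p pics; ls
cat > h.py <<'E'
from workcell import bot
import numpy as np, cv2
from scipy.spatial.transform import Rotation as R
def save(img,name): cv2.imwrite('pics/'+name,cv2.cvtColor(img,cv2.COLOR_RGB2BGR))
def world(cal,depth):
    H,W=depth.shape; f=H/2/np.tan(np.radians(cal['vertical_fov'])/2)
    K=np.array([[f,0,cal['cx']],[0,f,cal['cy']],[0,0,1.]])
    v,u=np.mgrid[:H,:W]
    x=(u-cal['cx'])/f; y=(v-cal['cy'])/f
    k=cal['k1']; a,b=x.copy(),y.copy()
    for _ in range(20):
        r2=a*a+b*b; a=x/(1+k*r2); b=y/(1+k*r2)
    P=np.stack([a*depth,b*depth,depth],-1)
    o=np.array(cal['orientation'])
    M=o if o.shape==(3,3) else R.from_euler('xyz',o).as_matrix()
    return P@M.T+np.array(cal['origin'])
E
python3 - <<'E'
from h import *
print(bot.observe())
for n in ['scene','top','wrist']:
    c=bot.get_calibration(n);print(n,c)
    p,d=bot.grab_frame(n); save(p,n+'0.png'); np.savez(n+'0.npz',p=p,d=d,w=world(c,d))
E
```

```text
pics
{'clock': 0.0, 'qpos': array([-1.25315603,  0.52203195, -0.03636852,  1.59997897,  0.02119691,
        1.02109083, -0.11283452]), 'qd': array([-0.00102998,  0.00036678, -0.00068031, -0.00038826, -0.00056052,
        0.00091043, -0.00054247]), 'joint_efforts': array([ 1.76061849e-04, -9.27114058e+01,  1.98028632e+00, -3.69930339e+01,
        1.79184624e-02,  8.32136313e-03, -2.47939585e-05]), 'position': array([0.23625602, 0.57827548, 0.23072448]), 'tool_rot': array([-3.14046960e+00,  5.62554620e-05,  2.75374141e+00]), 'force': array([ 0.32175866,  0.36425275, -0.14504019]), 'moment': array([0.0192796 , 0.01565936, 0.01773317]), 'grip_width': 0.0852566262219243}
scene {'vertical_fov': 54.75140877398107, 'cx': 284.7274635073103, 'cy': 212.86371302240602, 'k1': 0.03946873026408637, 'origin': array([ 0.99458191, -0.27640983,  0.81896471]), 'orientation': array([-2.56694172,  0.00924838,  0.98951314])}
top {'vertical_fov': 42.593228510883314, 'cx': 286.53893884691087, 'cy': 204.25145241724724, 'k1': 0.019463862970170442, 'origin': array([ 0.31680647, -0.00837398,  1.46874822]), 'orientation': array([-2.96825944,  0.00897905, -1.59777745])}
wrist {'vertical_fov': 59.56186664681383, 'cx': 272.6609418436549, 'cy': 213.27671930170527, 'k1': -0.08990991268402945, 'origin': array([0.15861029, 0.60998363, 0.37251259]), 'orientation': array([2.81070125e+00, 1.48239253e-03, 1.18326307e+00])}
```

View pics/scene0.png

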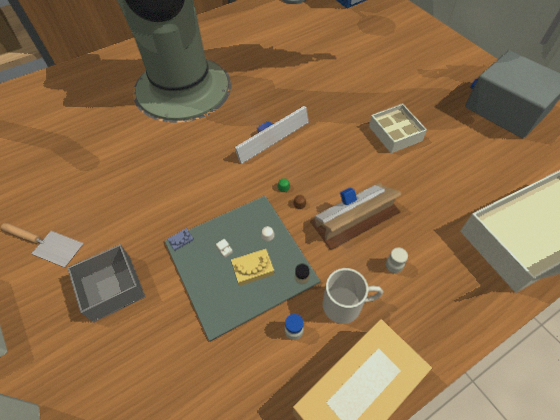

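View pics/top0.png

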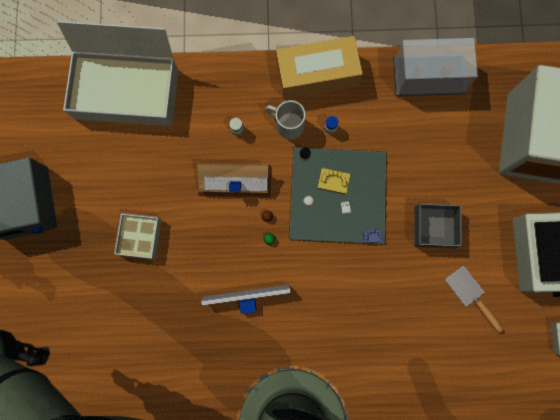

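View pics/wrist0.png

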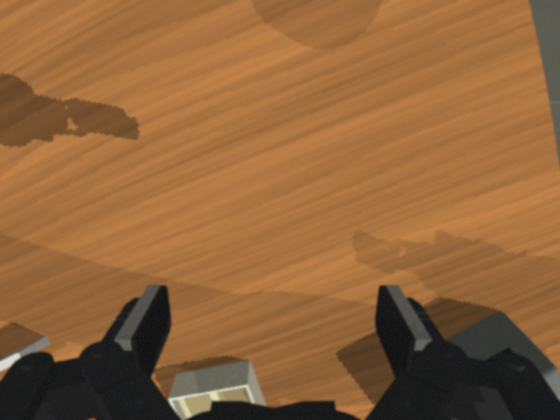

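Top picture:
- Chunk_b candidates: white plug at (308,201), brown (267,216), green (269,239). I choose the white one.
- Chunk_a: white lump at (346,208).
- Straightedge candidates: the one on the stand at (235,187) and a longer one at (246,295). I choose the one on the stand.
- Bin candidates: grey box at (438,227), foam kit at (138,237). I choose the grey box.

Next I measure them.

Run:
```python
from h import *
for n in ['top','scene']:
    D=np.load(n+'0.npz'); w=D['w']; 
    p,d=bot.grab_frame(n)
    for t in ['chunk_a','chunk_b','model','bin','straightedge','stand','slab','jar_c','arch']:
        for r in bot.trace(n,t)[:3]:
            m=r['region']&(d>0); q=w[m]
            if r['score']<.3: continue
            print(n,t,round(r['score'],2),np.round(r['box']),m.sum(),'mean',q.mean(0).round(3),'med',np.median(q,0).round(3),'lo',np.percentile(q,2,0).round(3),'hi',np.percentile(q,98,0).round(3))
p=np.load('top0.npz')['p']; save(cv2.resize(p[130:260,180:400],None,fx=3.6,fy=3.6,interpolation=cv2.INTER_CUBIC),'crop0.png')
```

```text
top chunk_a 0.61 [262. 234. 273. 246.] 99 mean [0.475 0.047 0.035] med [0.476 0.048 0.021] lo [0.464 0.034 0.006] hi [0.491 0.061 0.031]
top chunk_a 0.46 [302. 199. 311. 208.] 79 mean [ 0.576 -0.06   0.03 ] med [ 0.576 -0.06   0.03 ] lo [ 0.566 -0.073  0.02 ] hi [ 0.587 -0.047  0.037]
top chunk_a 0.44 [261. 216. 274. 221.] 79 mean [0.539 0.052 0.021] med [0.54  0.052 0.022] lo [0.528 0.041 0.009] hi [0.551 0.064 0.03 ]
top chunk_b 0.61 [262. 234. 273. 246.] 99 mean [0.475 0.047 0.035] med [0.476 0.048 0.021] lo [0.464 0.034 0.006] hi [0.491 0.061 0.031]
top chunk_b 0.46 [302. 199. 311. 208.] 79 mean [ 0.576 -0.06   0.03 ] med [ 0.576 -0.06   0.03 ] lo [ 0.566 -0.073  0.02 ] hi [ 0.587 -0.047  0.037]
top chunk_b 0.44 [261. 216. 274. 221.] 79 mean [0.539 0.052 0.021] med [0.54  0.052 0.022] lo [0.528 0.041 0.009] hi [0.551 0.064 0.03 ]
top model 0.64 [318. 167. 347. 194.] 534 mean [ 0.629 -0.131  0.036] med [ 0.629 -0.131  0.03 ] lo [ 0.601 -0.169  0.023] hi [ 0.661 -0.095  0.042]
top bin 0.6 [411. 202. 459. 250.] 2054 mean [ 0.5   -0.405  0.026] med [ 0.501 -0.408  0.006] lo [ 0.442 -
[... 3139 characters left out ...]
] 10569 mean [ 0.612 -0.156  0.011] med [ 0.613 -0.166  0.008] lo [ 0.478 -0.274  0.004] hi [ 0.729 -0.022  0.011]
scene jar_c 0.98 [287. 315. 303. 339.] 381 mean [ 0.8   -0.137  0.051] med [ 0.8   -0.137  0.053] lo [ 0.781 -0.151  0.01 ] hi [ 0.812 -0.118  0.057]
scene jar_c 0.64 [386. 246. 408. 275.] 383 mean [0.8   0.125 0.044] med [0.8   0.124 0.052] lo [0.782 0.114 0.011] hi [0.815 0.146 0.057]
scene jar_c 0.6 [295. 265. 310. 282.] 245 mean [ 0.714 -0.059  0.04 ] med [ 0.715 -0.059  0.048] lo [ 0.698 -0.071  0.013] hi [ 0.725 -0.044  0.053]
scene arch 0.52 [168. 228. 195. 249.] 330 mean [ 0.489 -0.233  0.026] med [ 0.487 -0.232  0.018] lo [ 0.459 -0.256  0.004] hi [ 0.499 -0.208  0.028]
```

View pics/crop0.png

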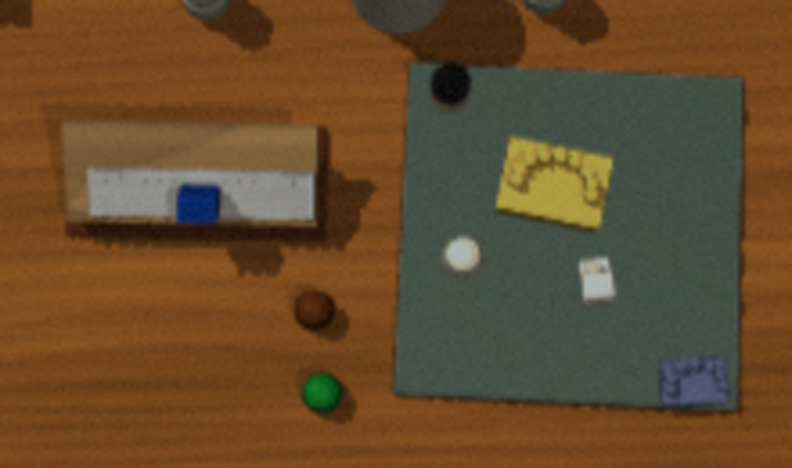

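Crop check: the white plug, the white stepped chunk, the straightedge on the stand and the model's lower back edge are all as described. I move the wrist camera over the slab for a better look.

```bash
cat >> h.py <<'E'
def tool():
    s=bot.observe(); return np.array(s['position']),R.from_euler('xyz',s['tool_rot']).as_matrix(),s
def plan(pos,rpy=None,M=None):
    p,T,s=tool()
    d=T.T@(np.array(pos)-p)*1000
    if M is None and rpy is not None: M=R.from_euler('xyz',rpy).as_matrix()
    rv=R.from_matrix(T.T@M).as_rotvec() if M is not None else None
    print('clock',round(s['clock'],2),'pos',p.round(4),'rpy',s['tool_rot'].round(4),'shift',d.round(1),'rotvec',None if rv is None else rv.round(4),'w',round(s['grip_width'],4),'F',s['force'].round(1))
def look(n,name,sv=True):
    c=bot.get_calibration(n); p,d=bot.grab_frame(n); w=world(c,d); save(p,name+'.png'); np.savez(name+'.npz',p=p,d=d,w=w); return p,d,w
E
python3 -m inch '[{"dx":-33,"dy":-36},{"dx":-33,"dy":-36},{"dx":-33,"dy":-36},{"dx":-33,"dy":-36},{"dx":-33,"dy":-36},{"dx":-33,"dy":-36},{"dx":-33,"dy":-36},{"dx":-33,"dy":-36},{"dx":-33,"dy":-36},{"dx":-33,"dy":-36}]'
python3 -c "
from h import *
plan([.52,-.11,.27],[-np.pi,0,np.pi-.19]);print(tool()[2]['qpos'])"
```

```text
clock 1.15 pos [0.2364 0.5786 0.2313] rpy [3.1416 0.     2.7537] shift [-523.  -530.2  -38.7] rotvec [ 0.      0.     -0.1979] w 0.0854 F [ 0.   0.4 -0.4]
[-1.25320452  0.52139139 -0.03629222  1.59951305  0.0212167   1.02106174
 -0.11283145]schema error: expected keys dx, dy, dz, rx, ry, rz, hand
```

```bash
python3 -m inch '[{"dx":-33,"dy":-36,"dz":-4,"rx":0,"ry":0,"rz":0,"hand":-1},{"dx":-33,"dy":-36,"dz":-4,"rx":0,"ry":0,"rz":0,"hand":-1},{"dx":-33,"dy":-36,"dz":-4,"rx":0,"ry":0,"rz":0,"hand":-1},{"dx":-33,"dy":-36,"dz":-4,"rx":0,"ry":0,"rz":0,"hand":-1},{"dx":-33,"dy":-36,"dz":-4,"rx":0,"ry":0,"rz":0,"hand":-1},{"dx":-33,"dy":-36,"dz":-4,"rx":0,"ry":0,"rz":0,"hand":-1},{"dx":-33,"dy":-36,"dz":-4,"rx":0,"ry":0,"rz":0,"hand":-1},{"dx":-33,"dy":-36,"dz":-4,"rx":0,"ry":0,"rz":0,"hand":-1},{"dx":-33,"dy":-36,"dz":-4,"rx":0,"ry":0,"rz":0,"hand":-1},{"dx":-33,"dy":-36,"dz":-4,"rx":0,"ry":0,"rz":0,"hand":-1}]'
python3 -c "
from h import *
plan([.52,-.11,.27],[-np.pi,0,np.pi-.19]);print(tool()[2]['qpos'])"
```

```text
clock: 2.15
position: [0.406, 0.1186, 0.2718]
tool_rot: [3.141, 0.0, 2.754]
force: [1.0, 0.4, 0.2]
grip_width: 0.0854
clock 2.15 pos [0.406  0.1186 0.2718] rpy [3.1408e+00 5.0000e-04 2.7539e+00] shift [-191.9 -168.5    1.8] rotvec [ 0.0007  0.0006 -0.1977] w 0.0854 F [1.  0.4 0.2]
[-0.57927374  0.14329461  0.1739308   2.05395519 -0.03073058  0.94579727
  0.79396341]
```

```bash
python3 -m inch '[{"dx":-32,"dy":-28,"dz":0,"rx":0,"ry":0,"rz":0,"hand":-1},{"dx":-32,"dy":-28,"dz":0,"rx":0,"ry":0,"rz":0,"hand":-1},{"dx":-32,"dy":-28,"dz":0,"rx":0,"ry":0,"rz":0,"hand":-1},{"dx":-32,"dy":-28,"dz":0,"rx":0,"ry":0,"rz":0,"hand":-1},{"dx":-32,"dy":-28,"dz":0,"rx":0,"ry":0,"rz":0,"hand":-1},{"dx":-32,"dy":-28,"dz":0,"rx":0,"ry":0,"rz":0,"hand":-1},{"dx":0,"dy":0,"dz":0,"rx":0,"ry":0,"rz":-0.1,"hand":-1},{"dx":0,"dy":0,"dz":0,"rx":0,"ry":0,"rz":-0.1,"hand":-1},{"dx":0,"dy":0,"dz":0,"rx":0,"ry":0,"rz":0,"hand":-1}]'
python3 -c "
from h import *
look('wrist','w1')
for t in ['chunk_a','chunk_b','model']:
    for r in bot.trace('wrist',t)[:3]:
        print(t,r['score'],r['box'])
plan([.52,-.11,.27],[-np.pi,0,np.pi-.19]);print(tool()[2]['qpos'])"
```

```text
clock: 3.05
position: [0.5199, -0.1079, 0.2712]
tool_rot: [3.141, -0.0, 2.955]
force: [0.2, 0.4, -0.2]
grip_width: 0.0852
chunk_a 0.98 [309.8, 199.9, 339.1, 224.1]
chunk_a 0.89 [404.6, 148.9, 433.5, 174.8]
chunk_a 0.78 [393.7, 91.7, 425.8, 119.1]
chunk_b 0.98 [309.8, 199.9, 339.1, 224.1]
chunk_b 0.89 [404.6, 148.9, 433.5, 174.8]
chunk_b 0.78 [393.7, 91.7, 425.8, 119.1]
model 0.57 [235.3, 238.4, 306.8, 290.3]
model 0.2 [0.0, 146.1, 87.5, 259.9]
clock 3.25 pos [ 0.5199 -0.1074  0.2714] rpy [3.1416e+00 2.0000e-04 2.9517e+00] shift [-0.6 -2.5  1.4] rotvec [0.     0.0002 0.0001] w 0.0857 F [-0.2 -0.2  0.3]
[-0.12875049  0.33738164  0.28708949  1.81165546 -0.11104931  1.00802284
  1.58325935]
```

View pics/w1.png

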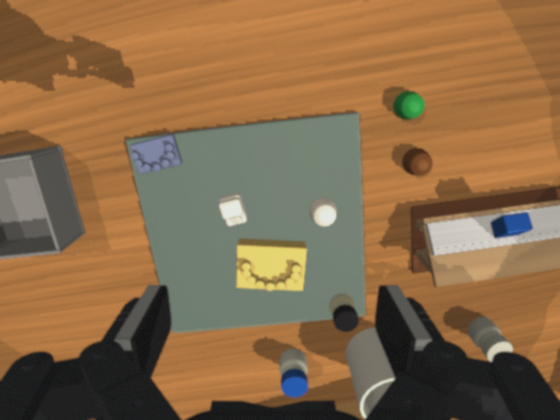

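Wrist view: chunk_a is at (232,210), chunk_b at (324,214), the model's back edge runs about (237,240)–(306,242), the straightedge grip is at (513,225), and the bin is at the left (30,205). Next I measure each from depth and colour.

```bash
cat > m.py <<'E'
from h import *
import sys
def meas(name):
    D=np.load(name+'.npz'); p=D['p'].astype(int); w=D['w']; d=D['d']
    r,g,b=p[...,0],p[...,1],p[...,2]; z=w[...,2]
    hsv=cv2.cvtColor(p.astype(np.uint8),cv2.COLOR_RGB2HSV)
    inr=(d>0)&(w[...,0]>.47)&(w[...,0]<.73)&(w[...,1]>-.27)&(w[...,1]<-.02)
    slabm=inr&(hsv[...,1]<90)&(z<.014)&(r<120)
    print('slab z',np.median(z[slabm]).round(4))
    white=inr&(hsv[...,1]<70)&(hsv[...,2]>130)&(z>.014)
    n,l,st,c=cv2.connectedComponentsWithStats(white.astype(np.uint8))
    for i in range(1,n):
        if st[i,4]<120: continue
        q=w[l==i]; rect=cv2.minAreaRect((q[:,:2]*1000).astype(np.float32))
        zt=q[:,2].max(); t=q[q[:,2]>np.percentile(q[:,2],60)]
        print('white',c[i].round(),st[i,4],'mean',q.mean(0).round(4),'rect',np.round(rect[0],1),np.round(rect[1],1),round(rect[2],1),'ztop',np.percentile(q[:,2],95).round(4))
    yel=inr&(hsv[...,0]>18)&(hsv[...,0]<35)&(hsv[...,1]>110)&(z>.014)&(z<.045)
    n,l,st,c=cv2.connectedComponentsWithStats(yel.astype(np.uint8)); i=1+np.argmax(st[1:,4]); m=l==i
    q=w[m]; top=q[(q[:,2]>.022)&(q[:,2]<.036)]
    rect=cv2.minAreaRect((top[:,:2]*1000).astype(np.float32)); print('model rect',rect,'ztop med',np.median(top[:,2]).round(4))
    # back edge: per column of rotated y take min x
    best=None
    e=[]
    for y in np.arange(top[:,1].min()+.006,top[:,1].max()-.006,.002):
        s=top[abs(top[:,1]-y)<.0015]
        if len(s): e.append((y,s[:,0].min()))
    e=np.array(e); k=np.ones(len(e),bool)
    for _ in range(5):
        a=np.polyfit(e[k,0],e[k,1],1); rr=e[:,1]-np.polyval(a,e[:,0]); k=abs(rr)<max(.0012,1.5*rr[k].std())
    print('back edge x=%.4f*y+%.4f'%tuple(a),'yaw',-np.arctan(a[0]),'rms',rr[k].std(),k.sum(),len(e))
if __name__=='__main__': meas(sys.argv[1])
E
python3 m.py w1
python3 - <<'E'
from h import *
D=np.load('w1.npz');p=D['p'];save(cv2.resize(p[180:300,200:360],None,fx=5,fy=5,interpolation=cv2.INTER_CUBIC),'crop1.png')
E
```

```text
slab z 0.007
white [158. 154.] 554 mean [ 0.48   -0.2272  0.0185] rect [ 482.9 -229.2] [44.4 25.5] 89.4 ztop 0.0254
white [140. 164.] 172 mean [ 0.4867 -0.249   0.0227] rect [ 486.7 -251.2] [25.2 17.1] 33.2 ztop 0.0259
white [232. 210.] 659 mean [ 0.5552 -0.1606  0.0269] rect [ 557.9 -161.6] [33.6 24.5] 4.3 ztop 0.0319
white [323. 212.] 556 mean [ 0.5762 -0.0615  0.0285] rect [578.1 -60.9] [27.3 28. ] 31.9 ztop 0.0337
model rect ((632.9977416992188, -132.0160369873047), (79.2662353515625, 56.68076705932617), 76.46235656738281) ztop med 0.0291
back edge x=0.2399*y+0.6359 yaw -0.2354167396585745 rms 0.0002519093638020483 36 39
```

View pics/crop1.png

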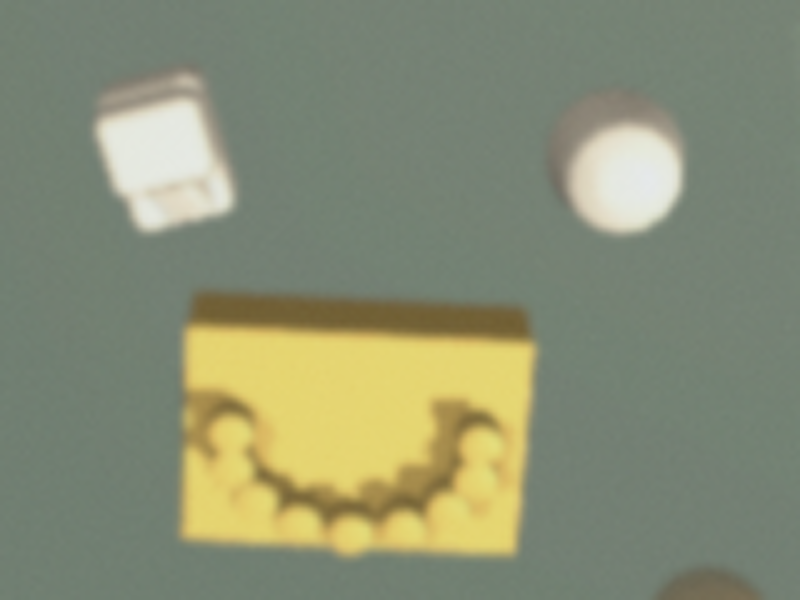

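```bash
python3 -c "
from h import *
plan([.577,-.061,.0105])"
```

```text
clock 3.25 pos [ 0.5199 -0.1074  0.2714] rpy [3.1416e+00 2.0000e-04 2.9517e+00] shift [-47.3  56.4 260.9] rotvec None w 0.0857 F [-0.2 -0.2  0.3]
```

```bash
python3 -m inch '[{"dx":-16,"dy":19,"dz":35,"rx":0,"ry":0,"rz":0,"hand":-0.6},{"dx":-16,"dy":19,"dz":35,"rx":0,"ry":0,"rz":0,"hand":-0.6},{"dx":-15.3,"dy":18.4,"dz":35,"rx":0,"ry":0,"rz":0,"hand":-0.6},{"dx":0,"dy":0,"dz":35,"rx":0,"ry":0,"rz":0,"hand":-0.6},{"dx":0,"dy":0,"dz":35,"rx":0,"ry":0,"rz":0,"hand":-0.6},{"dx":0,"dy":0,"dz":25,"rx":0,"ry":0,"rz":0,"hand":-0.6},{"dx":0,"dy":0,"dz":10,"rx":0,"ry":0,"rz":0,"hand":-0.6},{"dx":0,"dy":0,"dz":0,"rx":0,"ry":0,"rz":0,"hand":-0.6}]' 25
python3 -c "
from h import *
look('wrist','w2')
plan([.577,-.061,.0105])"
```

```text
clock: 4.05
position: [0.5765, -0.0609, 0.0606]
tool_rot: [-3.141, -0.002, 2.953]
force: [-0.3, 0.0, -0.2]
grip_width: 0.0683
clock 4.1 pos [ 0.5771 -0.061   0.0618] rpy [-3.1414e+00  1.0000e-04  2.9532e+00] shift [ 0.1  0.  51.3] rotvec None w 0.0683 F [0.7 0.9 1. ]
```

View pics/w2.png

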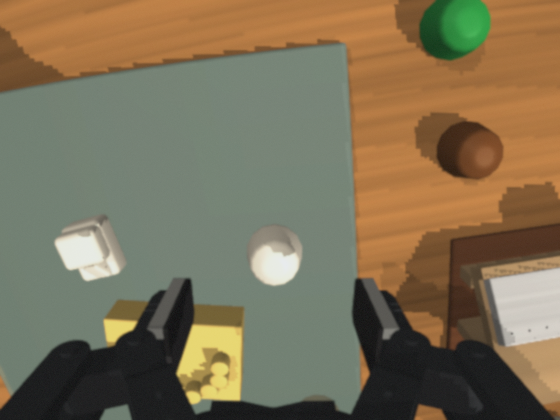

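The plug sits at (275,253), centred between the fingers. I descend and grip.

```bash
python3 -m inch '[{"dx":0,"dy":0,"dz":25,"rx":0,"ry":0,"rz":0,"hand":-0.4},{"dx":0,"dy":0,"dz":18,"rx":0,"ry":0,"rz":0,"hand":-0.2},{"dx":0,"dy":0,"dz":8,"rx":0,"ry":0,"rz":0,"hand":0},{"dx":0,"dy":0,"dz":0,"rx":0,"ry":0,"rz":0,"hand":1},{"dx":0,"dy":0,"dz":0,"rx":0,"ry":0,"rz":0,"hand":1},{"dx":0,"dy":0,"dz":0,"rx":0,"ry":0,"rz":0,"hand":1}]' 25
```

```text
clock: 4.7
position: [0.5776, -0.0611, 0.0115]
tool_rot: [3.141, 0.002, 2.954]
force: [-0.2, -0.6, -0.4]
grip_width: 0.0299
```

```bash
python3 -m inch '[{"dx":0,"dy":0,"dz":-10,"rx":0,"ry":0,"rz":0,"hand":1},{"dx":0,"dy":0,"dz":-35,"rx":0,"ry":0,"rz":0,"hand":1},{"dx":0,"dy":0,"dz":-40,"rx":0,"ry":0,"rz":0,"hand":1},{"dx":0,"dy":0,"dz":-35,"rx":0,"ry":0,"rz":0,"hand":1},{"dx":0,"dy":0,"dz":0,"rx":0,"ry":0,"rz":0,"hand":1}]' 25
python3 -c "
from h import *
plan([.50,-.405,.13],[-np.pi,0,np.pi-.19])"
```

```text
clock: 5.2
position: [0.5792, -0.0614, 0.1359]
tool_rot: [3.14, 0.007, 2.953]
force: [0.5, -0.3, 0.5]
grip_width: 0.0299
clock 5.2 pos [ 0.5792 -0.0614  0.1359] rpy [3.1401 0.0073 2.9533] shift [  13.5 -352.4    5.3] rotvec [0.0015 0.0073 0.0017] w 0.0299 F [ 0.5 -0.3  0.5]
```

```bash
python3 -m inch '[{"dx":2,"dy":-40,"dz":0,"rx":0,"ry":0,"rz":0,"hand":1},{"dx":2,"dy":-40,"dz":0,"rx":0,"ry":0,"rz":0,"hand":1},{"dx":2,"dy":-40,"dz":0,"rx":0,"ry":0,"rz":0,"hand":1},{"dx":2,"dy":-40,"dz":0,"rx":0,"ry":0,"rz":0,"hand":1},{"dx":2,"dy":-40,"dz":0,"rx":0,"ry":0,"rz":0,"hand":1},{"dx":2,"dy":-40,"dz":0,"rx":0,"ry":0,"rz":0,"hand":1},{"dx":1,"dy":-40,"dz":0,"rx":0,"ry":0,"rz":0,"hand":1},{"dx":0,"dy":-40,"dz":0,"rx":0,"ry":0,"rz":0,"hand":1},{"dx":0,"dy":-32,"dz":0,"rx":0,"ry":0,"rz":0,"hand":1},{"dx":0,"dy":0,"dz":0,"rx":0,"ry":0,"rz":0,"hand":1}]' 25
python3 -c "
from h import *
p,d,w=look('wrist','w3')
for r in bot.trace('wrist','bin')[:1]:
    q=w[r['region']&(d>0)]; t=q[q[:,2]>.05]; print(r['score'],r['box'],cv2.minAreaRect((t[:,:2]*1000).astype(np.float32)))
plan([.50,-.405,.035],[-np.pi,0,np.pi-.19]);print(tool()[2]['qpos'])"
```

```text
clock: 6.2
position: [0.4959, -0.4094, 0.1311]
tool_rot: [-3.139, 0.0, 2.948]
force: [0.1, 1.2, 0.8]
grip_width: 0.0295
0.69 [182.3, 128.4, 372.6, 300.3] ((499.2347412109375, -404.1271667480469), (110.612548828125, 109.79996490478516), 85.37635040283203)
clock 6.3 pos [ 0.498  -0.4049  0.1307] rpy [3.1416e+00 1.0000e-04 2.9524e+00] shift [-2.   0.3 95.7] rotvec [0.     0.0001 0.0008] w 0.0296 F [ 0.3  0.8 -0.9]
[ 0.44997717  0.67384812  0.21561665  1.64682588 -0.180279    0.8403521
  2.12206199]
```

View pics/w3.png

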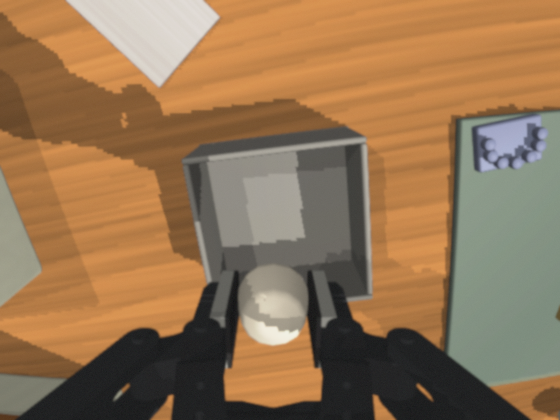

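The plug is held at (273,305), over the middle of the bin (rim centre 0.499, -0.404). I lower and release.

```bash
python3 -m inch '[{"dx":0,"dy":0,"dz":40,"rx":0,"ry":0,"rz":0,"hand":1},{"dx":0,"dy":0,"dz":40,"rx":0,"ry":0,"rz":0,"hand":1},{"dx":0,"dy":0,"dz":18,"rx":0,"ry":0,"rz":0,"hand":1},{"dx":0,"dy":0,"dz":5,"rx":0,"ry":0,"rz":0,"hand":1},{"dx":0,"dy":0,"dz":0,"rx":0,"ry":0,"rz":0,"hand":-0.3},{"dx":0,"dy":0,"dz":0,"rx":0,"ry":0,"rz":0,"hand":-0.3},{"dx":0,"dy":0,"dz":-20,"rx":0,"ry":0,"rz":0,"hand":-0.3},{"dx":0,"dy":0,"dz":-45,"rx":0,"ry":0,"rz":0,"hand":-0.3},{"dx":0,"dy":0,"dz":-45,"rx":0,"ry":0,"rz":0,"hand":-0.3},{"dx":0,"dy":0,"dz":0,"rx":0,"ry":0,"rz":0,"hand":-0.3}]' 25
python3 -c "
from h import *
p,d,w=look('wrist','w4')
plan([.555,-.1615,.13],[-np.pi,0,-np.pi+.075])"
```

```text
clock: 7.3
position: [0.5009, -0.4065, 0.1449]
tool_rot: [-3.138, 0.009, 2.953]
force: [1.1, -1.2, -0.5]
grip_width: 0.0552
clock 7.35 pos [ 0.5001 -0.4056  0.142 ] rpy [-3.1389  0.0066  2.9538] shift [ -8.3 250.   11.4] rotvec [-0.0035  0.0062 -0.2628] w 0.0554 F [-0.6 -0.1 -0.6]
```

View pics/w4.png

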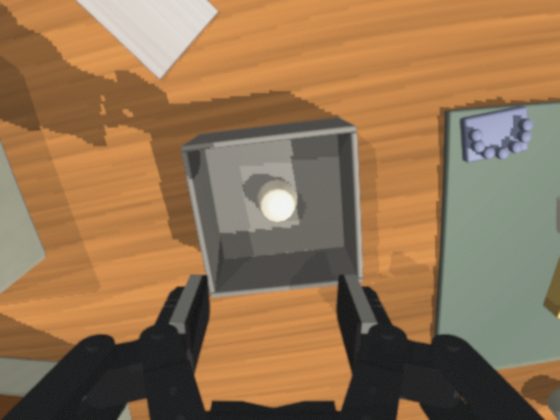

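The plug stands in the bin at (278,205). Next is chunk_a.

```bash
python3 -m inch '[{"dx":-2,"dy":35,"dz":0,"rx":0,"ry":0,"rz":0,"hand":-0.6},{"dx":-2,"dy":40,"dz":0,"rx":0,"ry":0,"rz":0,"hand":-0.6},{"dx":-2,"dy":45,"dz":0,"rx":0,"ry":0,"rz":0,"hand":-0.6},{"dx":-2,"dy":45,"dz":5,"rx":0,"ry":0,"rz":0,"hand":-0.6},{"dx":0,"dy":45,"dz":15,"rx":0,"ry":0,"rz":0,"hand":-0.6},{"dx":0,"dy":40,"dz":20,"rx":0,"ry":0,"rz":0,"hand":-0.6},{"dx":0,"dy":0,"dz":20,"rx":0,"ry":0,"rz":-0.1,"hand":-0.6},{"dx":0,"dy":0,"dz":15,"rx":0,"ry":0,"rz":-0.1,"hand":-0.6},{"dx":0,"dy":0,"dz":0,"rx":0,"ry":0,"rz":-0.06,"hand":-0.6},{"dx":0,"dy":0,"dz":0,"rx":0,"ry":0,"rz":0,"hand":-0.6}]' 25
python3 -c "
from h import *
import m
p,d,w=look('wrist','w5'); m.meas('w5')
plan([.555,-.1615,.0105],[-np.pi,0,-np.pi+.075])"
```

```text
clock: 8.35
position: [0.5528, -0.1602, 0.0623]
tool_rot: [3.141, -0.0, -3.068]
force: [0.0, 0.4, -0.4]
grip_width: 0.0684
slab z 0.0071
white [270. 256.] 2532 mean [ 0.5537 -0.1618  0.0275] rect [ 558.  -161.6] [34.5 24. ] 4.6 ztop 0.0318
model rect ((632.1820068359375, -134.31997680664062), (76.02664184570312, 57.17589569091797), 76.95665740966797) ztop med 0.029
back edge x=0.2350*y+0.6347 yaw -0.23078584181676268 rms 0.0002443948988722829 32 35
clock 8.4 pos [ 0.553  -0.1604  0.0626] rpy [ 3.1416e+00  4.0000e-04 -3.0710e+00] shift [-1.9 -1.3 52.1] rotvec [ 0.      0.0004 -0.0044] w 0.0679 F [ 0.6 -0.   0.2]
```

View pics/w5.png

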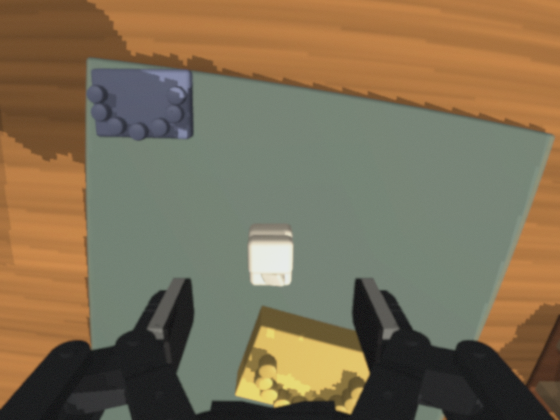

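Chunk_a at (270,255) is centred and square to the fingers. I descend and grip.

```bash
python3 -m inch '[{"dx":-2,"dy":-1,"dz":25,"rx":0,"ry":0,"rz":0,"hand":-0.4},{"dx":0,"dy":0,"dz":18,"rx":0,"ry":0,"rz":0,"hand":-0.2},{"dx":0,"dy":0,"dz":9,"rx":0,"ry":0,"rz":0,"hand":0},{"dx":0,"dy":0,"dz":0,"rx":0,"ry":0,"rz":0,"hand":1},{"dx":0,"dy":0,"dz":0,"rx":0,"ry":0,"rz":0,"hand":1},{"dx":0,"dy":0,"dz":0,"rx":0,"ry":0,"rz":0,"hand":1},{"dx":0,"dy":0,"dz":-10,"rx":0,"ry":0,"rz":0,"hand":1},{"dx":0,"dy":0,"dz":-40,"rx":0,"ry":0,"rz":0,"hand":1},{"dx":0,"dy":0,"dz":-45,"rx":0,"ry":0,"rz":0,"hand":1},{"dx":0,"dy":0,"dz":-30,"rx":0,"ry":0,"rz":0,"hand":1}]' 25
python3 -c "
from h import *
plan([.50,-.405,.13],[-np.pi,0,np.pi-.19]);print(tool()[2]['qpos'])"
```

```text
clock: 9.4
position: [0.5556, -0.1615, 0.1392]
tool_rot: [-3.141, 0.003, -3.07]
force: [0.0, -0.2, -0.2]
grip_width: 0.0231
clock 9.4 pos [ 0.5556 -0.1615  0.1392] rpy [-3.1408e+00  2.9000e-03 -3.0700e+00] shift [  72.9 -238.9    9.2] rotvec [-0.0004  0.003   0.2616] w 0.0231 F [ 0.  -0.2 -0.2]
[ 0.07288983  0.5671385   0.15201292  1.8166358  -0.11799577  0.76354628
  1.92899352]
```

```bash
python3 -c "
import numpy as np
D=np.load('w4.npz');w=D['w'];print(w[205,278],w[190:222:4,278].round(3),w[205,262:300:4].round(3))"
python3 -m inch '[{"dx":12,"dy":-40,"dz":0,"rx":0,"ry":0,"rz":0,"hand":1},{"dx":16,"dy":-40,"dz":0,"rx":0,"ry":0,"rz":0,"hand":1},{"dx":16,"dy":-40,"dz":0,"rx":0,"ry":0,"rz":0,"hand":1},{"dx":16,"dy":-40,"dz":0,"rx":0,"ry":0,"rz":0,"hand":1},{"dx":16,"dy":-40,"dz":0,"rx":0,"ry":0,"rz":0,"hand":1},{"dx":18,"dy":-37,"dz":0,"rx":0,"ry":0,"rz":0,"hand":1},{"dx":6,"dy":0,"dz":0,"rx":0,"ry":0,"rz":0.1,"hand":1},{"dx":0,"dy":0,"dz":0,"rx":0,"ry":0,"rz":0.1,"hand":1},{"dx":0,"dy":0,"dz":0,"rx":0,"ry":0,"rz":0,"hand":1}]' 25
python3 -c "
from h import *
p,d,w=look('wrist','w6')
plan([.472,-.405,.04],[-np.pi,0,np.pi-.19]);print(tool()[2]['qpos'])"
```

```text
[ 0.50047988 -0.4031936   0.02978341] [[ 0.49  -0.401  0.025]
 [ 0.493 -0.402  0.027]
 [ 0.496 -0.402  0.029]
 [ 0.498 -0.403  0.029]
 [ 0.501 -0.403  0.03 ]
 [ 0.504 -0.404  0.029]
 [ 0.508 -0.405  0.029]
 [ 0.511 -0.405  0.027]] [[ 0.499 -0.415  0.026]
 [ 0.499 -0.412  0.028]
 [ 0.5   -0.409  0.029]
 [ 0.5   -0.406  0.028]
 [ 0.5   -0.403  0.03 ]
 [ 0.502 -0.4    0.028]
 [ 0.502 -0.397  0.029]
 [ 0.503 -0.395  0.027]
 [ 0.505 -0.392  0.023]
 [ 0.512 -0.389  0.004]]
clock: 10.3
position: [0.4723, -0.405, 0.1364]
tool_rot: [-3.141, 0.001, 3.011]
force: [-0.3, 0.6, 0.2]
grip_width: 0.0235
clock 10.35 pos [ 0.4726 -0.4047  0.1363] rpy [-3.1412e+00  8.0000e-04  3.0158e+00] shift [ 0.6 -0.3 96.3] rotvec [-0.0004  0.0008  0.0642] w 0.0234 F [-0.4  0.3  0.1]
[ 0.47820643  0.6369509   0.2012469   1.6992753  -0.1631865   0.82087959
  2.19741352]
```

View pics/w6.png

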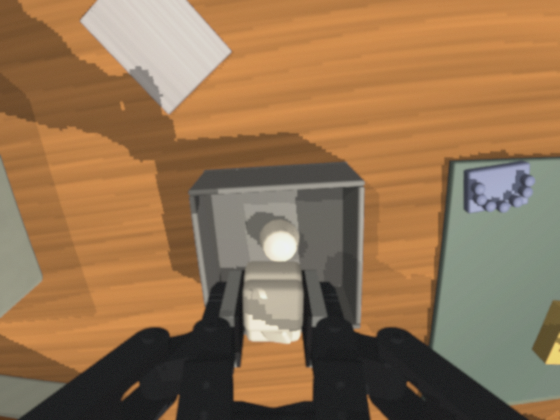

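```bash
python3 -m inch '[{"dx":0,"dy":0,"dz":40,"rx":0,"ry":0,"rz":0,"hand":1},{"dx":0,"dy":0,"dz":40,"rx":0,"ry":0,"rz":0,"hand":1},{"dx":0,"dy":0,"dz":18,"rx":0,"ry":0,"rz":0,"hand":1},{"dx":0,"dy":0,"dz":2,"rx":0,"ry":0,"rz":0,"hand":1},{"dx":0,"dy":0,"dz":0,"rx":0,"ry":0,"rz":0,"hand":-0.1},{"dx":0,"dy":0,"dz":0,"rx":0,"ry":0,"rz":0,"hand":-0.1},{"dx":0,"dy":0,"dz":-20,"rx":0,"ry":0,"rz":0,"hand":-0.1},{"dx":0,"dy":0,"dz":-45,"rx":0,"ry":0,"rz":0,"hand":-0.1},{"dx":0,"dy":0,"dz":-45,"rx":0,"ry":0,"rz":0,"hand":-0.1},{"dx":0,"dy":0,"dz":0,"rx":0,"ry":0,"rz":0,"hand":-0.1}]' 25
python3 -c "
from h import *
p,d,w=look('wrist','w7')
D=np.load('w1.npz');p=D['p'].astype(np.uint8);w=D['w'];
hsv=cv2.cvtColor(p,cv2.COLOR_RGB2HSV);z=w[...,2]
b=(hsv[...,0]>100)&(hsv[...,0]<130)&(hsv[...,1]>150)&(w[...,0]>.58)&(w[...,0]<.66)&(w[...,1]>.05)&(z>.03)
q=w[b];print('grip',len(q),q.mean(0),q.min(0),q.max(0),np.argwhere(b).mean(0))
D=np.load('top0.npz');
plan([.50,.05,.25],[-np.pi,0,np.pi])"
```

```text
clock: 11.35
position: [0.4747, -0.407, 0.1527]
tool_rot: [-3.137, 0.009, 3.014]
force: [1.1, -0.1, 0.1]
grip_width: 0.0472
grip 626 [0.61332223 0.13031555 0.06627999] [0.6026919  0.11918935 0.04703531] [0.62834403 0.14848503 0.07427791] [224.59904153 511.57348243]
clock 11.4 pos [ 0.4739 -0.406   0.1498] rpy [-3.1384  0.0062  3.0143] shift [  31.4  455.3 -101.8] rotvec [-0.0036  0.006  -0.1273] w 0.0469 F [-0.6  0.2 -1.3]
```

View pics/w7.png

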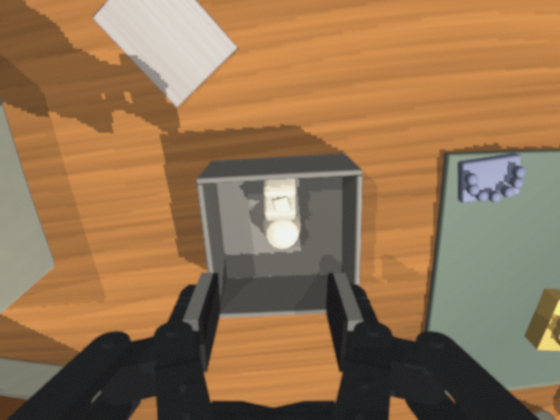

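Both chunks are in the bin, at (282,195) and (283,233). Now I look at the stand.

```bash
python3 -m inch '[{"dx":0,"dy":40,"dz":-25,"rx":0,"ry":0,"rz":0,"hand":-1},{"dx":0,"dy":45,"dz":-30,"rx":0,"ry":0,"rz":0,"hand":-1},{"dx":0,"dy":45,"dz":-20,"rx":0,"ry":0,"rz":0,"hand":-1},{"dx":0,"dy":45,"dz":0,"rx":0,"ry":0,"rz":0,"hand":-1},{"dx":0,"dy":45,"dz":0,"rx":0,"ry":0,"rz":0,"hand":-1},{"dx":0,"dy":45,"dz":0,"rx":0,"ry":0,"rz":0,"hand":-1},{"dx":0,"dy":45,"dz":0,"rx":0,"ry":0,"rz":0,"hand":-1},{"dx":0,"dy":45,"dz":0,"rx":0,"ry":0,"rz":0,"hand":-1},{"dx":0,"dy":45,"dz":0,"rx":0,"ry":0,"rz":0,"hand":-1},{"dx":0,"dy":45,"dz":0,"rx":0,"ry":0,"rz":0,"hand":-1}]' 25
python3 -c "
from h import *
plan([.54,.13,.22],[-np.pi,0,np.pi])"
```

```text
clock: 12.4
position: [0.5285, 0.0352, 0.2183]
tool_rot: [3.141, 0.0, 3.014]
force: [1.7, 0.2, -0.4]
grip_width: 0.0857
clock 12.4 pos [0.5285 0.0352 0.2183] rpy [3.1414e+00 4.0000e-04 3.0144e+00] shift [ 0.6 95.5 -1.6] rotvec [ 0.0002  0.0004 -0.1272] w 0.0857 F [ 1.7  0.2 -0.4]
```

```bash
python3 -m inch '[{"dx":0,"dy":42,"dz":0,"rx":0,"ry":0,"rz":0,"hand":-1},{"dx":0,"dy":40,"dz":0,"rx":0,"ry":0,"rz":-0.06,"hand":-1},{"dx":0,"dy":5,"dz":0,"rx":0,"ry":0,"rz":-0.06,"hand":-1},{"dx":0,"dy":0,"dz":0,"rx":0,"ry":0,"rz":0,"hand":-1},{"dx":0,"dy":0,"dz":0,"rx":0,"ry":0,"rz":0,"hand":-1}]' 25
cat > s.py <<'E'
from h import *
import sys
def grip(name):
    D=np.load(name+'.npz');p=D['p'].astype(np.uint8);w=D['w']
    hsv=cv2.cvtColor(p,cv2.COLOR_RGB2HSV);z=w[...,2]
    inr=(w[...,0]>.56)&(w[...,0]<.72)&(w[...,1]>.0)&(w[...,1]<.26)&(D['d']>0)
    b=inr&(hsv[...,0]>100)&(hsv[...,0]<130)&(hsv[...,1]>150)&(z>.03)
    bar=inr&(hsv[...,1]<70)&(hsv[...,2]>100)&(z>.02)
    n,l,st,c=cv2.connectedComponentsWithStats(bar.astype(np.uint8)); keep=np.zeros_like(bar)
    for i in range(1,n):
        if st[i,4]>400: keep|=l==i; print('bar comp',st[i],c[i].round())
    q=w[keep]; 
    m=np.ones(len(q),bool)
    for _ in range(6):
        cen=q[m].mean(0); u,s,v=np.linalg.svd(q[m]-cen,full_matrices=False); nrm=v[2]*np.sign(v[2][2]); r=(q-cen)@nrm; m=abs(r)<.002
    print('bar plane n',nrm.round(4),'tilt',np.degrees(np.arccos(nrm[2])).round(2),'in',m.mean().round(2))
    ydir=v[0]*np.sign(v[0][1]); 
    # 2D in-plane frame
    e2=np.cross(ydir,nrm)
    Q=np.stack([(q[m]-cen)@e2,(q[m]-cen)@ydir],1)*1000
    rect=cv2.minAreaRect(Q.astype(np.float32)); print('rect',rect)
    ang=np.radians(rect[2]); 
    ax=np.array([np.cos(ang),np.sin(ang)]); 
    if abs(ax[1])<.7: ax=np.array([-ax[1],ax[0]])
    if ax[1]<0: ax=-ax
    Y=e2*ax[0]+ydir*ax[1]; X=np.cross(Y,nrm); C=cen+(e2*rect[0][0]+ydir*rect[0][1])/1000
    print('Y',Y.round(4),'X',X.round(4),'C(top face centre)',C.round(4))
    g=w[b]; G=np.stack([(g-C)@X,(g-C)@Y,(g-C)@nrm],1)*1000
    print('grip n',len(g),'lo',np.percentile(G,2,0).round(1),'hi',np.percentile(G,98,0).round(1))
    t=G[G[:,2]>np.percentile(G[:,2],98)-4]; print('top face rect',cv2.minAreaRect(t[:,:2].astype(np.float32)),'h',np.median(t[:,2]))
    return C,X,Y,nrm
if __name__=='__main__': grip(sys.argv[1])
E
python3 -c "
from h import *
import s
look('wrist','w8'); s.grip('w8'); plan([.54,.13,.22],[-np.pi,0,np.pi])"
```

```text
clock: 12.9
position: [0.5393, 0.1186, 0.2181]
tool_rot: [-3.141, -0.0, 3.131]
force: [0.3, -0.6, 0.7]
grip_width: 0.0858
bar comp [ 202  254  177   44 5934] [290. 276.]
bar plane n [-0.5785  0.0273  0.8152] tilt 35.39 in 0.93
rect ((-0.6649990081787109, 0.2639007568359375), (36.738433837890625, 170.34927368164062), 0.0762605220079422)
Y [4.770e-02 9.989e-01 4.000e-04] X [ 0.8143 -0.0391  0.5791] C(top face centre) [0.6272 0.1351 0.0437]
grip n 661 lo [ -7.5 -13.3  27.3] hi [10.6 13.2 31.4]
top face rect ((1.2768950462341309, -0.06088542938232422), (18.908485412597656, 26.975215911865234), 1.3988195657730103) h 29.871350250051627
clock 12.95 pos [0.5394 0.1184 0.2181] rpy [-3.1412e+00  1.0000e-04  3.1309e+00] shift [-0.5 11.6 -1.9] rotvec [-0.0004  0.0001 -0.0107] w 0.0852 F [-0.5 -0.2  0.7]
```

View pics/w8.png

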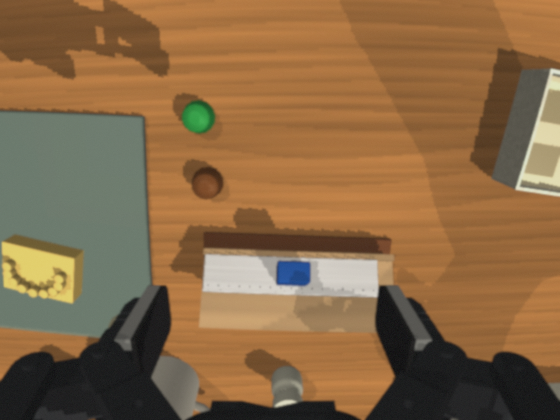

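The sizes match (170 × 36.7 mm, tilt 35.4°, grip block centred). The straightedge is at C=(0.627, 0.135, 0.0437) with yaw -0.048. The block is gripped across its 30 mm faces, so the tool may lean differently from the bar about the jaw axis. I use a forward lean of about 0.25 rad at the pick, which leaves a mild lean when the bar lies flat.

```bash
cat >> h.py <<'E'
def tilt(yaw,dl):
    # y_tool = (-sin yaw, cos yaw,0); z leaning forward by dl
    y=np.array([-np.sin(yaw),np.cos(yaw),0]); f=np.array([np.cos(yaw),np.sin(yaw),0])
    z=np.sin(dl)*f-np.cos(dl)*np.array([0,0,1.]); return np.stack([np.cross(y,z),y,z],1)
E
python3 -c "
from h import *
M=tilt(-.048,.25); t=np.array([.6185,.1354,.0441]); 
plan(t-.08*M[:,2],M=M); plan(t,M=M)"
```

```text
clock 12.95 pos [0.5394 0.1184 0.2181] rpy [-3.1412e+00  1.0000e-04  3.1309e+00] shift [-59.1  18.7  96.5] rotvec [ 0.0043 -0.2499  0.0371] w 0.0852 F [-0.5 -0.2  0.7]
clock 12.95 pos [0.5394 0.1184 0.2181] rpy [-3.1412e+00  1.0000e-04  3.1309e+00] shift [-78.9  18.  174. ] rotvec [ 0.0043 -0.2499  0.0371] w 0.0852 F [-0.5 -0.2  0.7]
```

```bash
python3 -m inch '[{"dx":-30,"dy":9,"dz":35,"rx":0,"ry":0,"rz":0,"hand":-0.6},{"dx":-29,"dy":9.7,"dz":35,"rx":0,"ry":0,"rz":0,"hand":-0.6},{"dx":0,"dy":0,"dz":26,"rx":0,"ry":-0.08,"rz":0.012,"hand":-0.6},{"dx":0,"dy":0,"dz":0,"rx":0.004,"ry":-0.08,"rz":0.012,"hand":-0.6},{"dx":0,"dy":0,"dz":0,"rx":0,"ry":-0.09,"rz":0.012,"hand":-0.6},{"dx":0,"dy":0,"dz":0,"rx":0,"ry":0,"rz":0,"hand":-0.6},{"dx":0,"dy":0,"dz":0,"rx":0,"ry":0,"rz":0,"hand":-0.6}]' 25
python3 -c "
from h import *
import s
look('wrist','w9'); s.grip('w9')
M=tilt(-.048,.25); t=np.array([.6185,.1354,.0441]); 
plan(t-.08*M[:,2],M=M); plan(t,M=M);print(tool()[2]['qpos'])"
```

```text
clock: 13.65
position: [0.5987, 0.1373, 0.1225]
tool_rot: [3.142, 0.249, 3.097]
force: [0.4, 0.8, -1.1]
grip_width: 0.0683
bar comp [  146   208   254    56 12285] [272. 235.]
bar plane n [-0.5741  0.0276  0.8183] tilt 35.09 in 0.97
rect ((0.3907127380371094, -0.09508514404296875), (36.81587600708008, 169.9482879638672), 0.2083936184644699)
Y [ 0.0458  0.999  -0.0016] X [ 0.8175 -0.0365  0.5748] C(top face centre) [0.6276 0.1354 0.0439]
grip n 1478 lo [ -8.7 -13.4  28.7] hi [ 8.7 13.3 31.6]
top face rect ((9.85733413696289, -28.343902587890625), (25.153520584106445, 90.68203735351562), 19.418359756469727) h 29.977665810762183
clock 13.7 pos [0.5992 0.1373 0.1226] rpy [3.1412 0.2492 3.0965] shift [ 0.7 -1.   0.8] rotvec [ 0.0011 -0.0008  0.0028] w 0.0682 F [0.3 0.2 0.9]
clock 13.7 pos [0.5992 0.1373 0.1226] rpy [3.1412 0.2492 3.0965] shift [ 0.6 -1.1 80.8] rotvec [ 0.0011 -0.0008  0.0028] w 0.0682 F [0.3 0.2 0.9]
[-0.51390847  0.55808927  0.18910397  1.94092645 -0.00425626  0.42111286
  1.16499016]
```

View pics/w9.png

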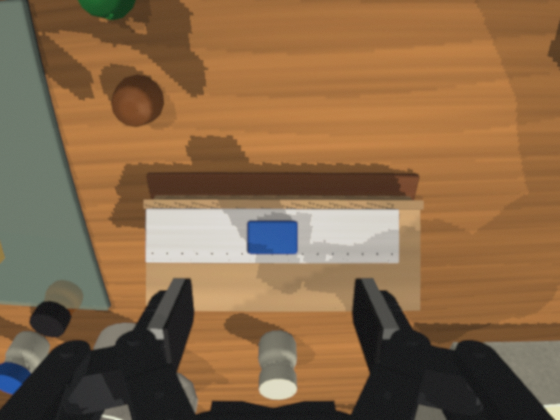

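The grip block is at (272,237), midway between the fingers (191–355). I descend along the tool axis and close.

```bash
python3 -m inch '[{"dx":0,"dy":-0.5,"dz":30,"rx":0,"ry":0,"rz":0,"hand":-0.4},{"dx":0,"dy":-0.5,"dz":30,"rx":0,"ry":0,"rz":0,"hand":-0.4},{"dx":0,"dy":0,"dz":15,"rx":0,"ry":0,"rz":0,"hand":-0.3},{"dx":0,"dy":0,"dz":5,"rx":0,"ry":0,"rz":0,"hand":-0.2},{"dx":0,"dy":0,"dz":0,"rx":0,"ry":0,"rz":0,"hand":-0.2}]' 40
python3 -c "
from h import *
look('wrist','w10')
M=tilt(-.048,.25); t=np.array([.619,.1355,.0443]); 
plan(t,M=M);print(tool()[2]['qpos'])"
```

```text
clock: 14.2
position: [0.6185, 0.1356, 0.0445]
tool_rot: [3.142, 0.249, 3.097]
force: [-0.4, -0.1, 0.2]
grip_width: 0.0512
clock 14.25 pos [0.6187 0.1358 0.0452] rpy [3.1411 0.2502 3.097 ] shift [-0.1 -0.3  0.9] rotvec [0.0014 0.0002 0.0033] w 0.0511 F [ 0.6  0.3 -0.5]
[-0.47303707  0.70802741  0.15841204  1.92253027 -0.01654952  0.28671753
  1.17745997]
```

View pics/w10.png

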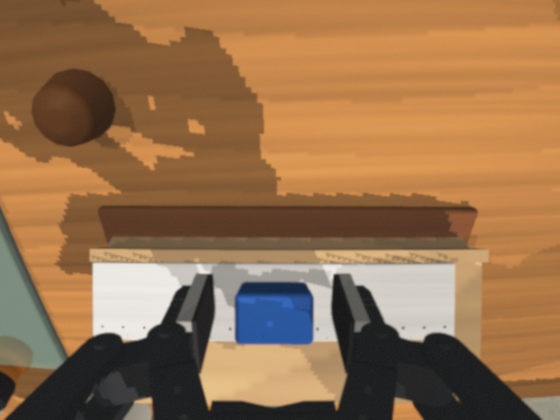

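```bash
python3 -m inch '[{"dx":0,"dy":0,"dz":0,"rx":0,"ry":0,"rz":0,"hand":1},{"dx":0,"dy":0,"dz":0,"rx":0,"ry":0,"rz":0,"hand":1},{"dx":0,"dy":0,"dz":0,"rx":0,"ry":0,"rz":0,"hand":1},{"dx":0,"dy":0,"dz":0,"rx":0,"ry":0,"rz":0,"hand":1}]' 70
python3 -m inch '[{"dx":2,"dy":0,"dz":-5,"rx":0,"ry":0,"rz":0,"hand":1},{"dx":3.5,"dy":0,"dz":-9,"rx":0,"ry":0,"rz":0,"hand":1},{"dx":5,"dy":0,"dz":-14,"rx":0,"ry":0,"rz":0,"hand":1},{"dx":0,"dy":0,"dz":-25,"rx":0,"ry":0,"rz":0,"hand":1},{"dx":0,"dy":0,"dz":-30,"rx":0,"ry":0,"rz":0,"hand":1},{"dx":0,"dy":0,"dz":-30,"rx":0,"ry":0,"rz":0,"hand":1},{"dx":0,"dy":0,"dz":0,"rx":0,"ry":0,"rz":0,"hand":1}]'
python3 -c "
from h import *
look('wrist','w11');plan([.56,.0,.17],M=tilt(-.234,-.36));print(tool()[2]['qpos'])"
```

```text
clock: 14.65
position: [0.6187, 0.1362, 0.0459]
tool_rot: [3.141, 0.251, 3.097]
force: [-3.2, -0.2, 9.0]
grip_width: 0.0287
clock: 15.35
position: [0.5804, 0.1382, 0.1557]
tool_rot: [3.139, 0.254, 3.097]
force: [1.2, 0.4, -0.8]
grip_width: 0.0285
clock 15.4 pos [0.5801 0.1381 0.1538] rpy [3.1393 0.2527 3.0976] shift [   9.5 -138.8  -19.5] rotvec [-0.0082  0.6106  0.1934] w 0.0289 F [-0.  -0.6 -1.8]
[-0.54888965  0.48443065  0.211515    1.97099807  0.00295623  0.46264265
  1.15202443]
```

View pics/w11.png

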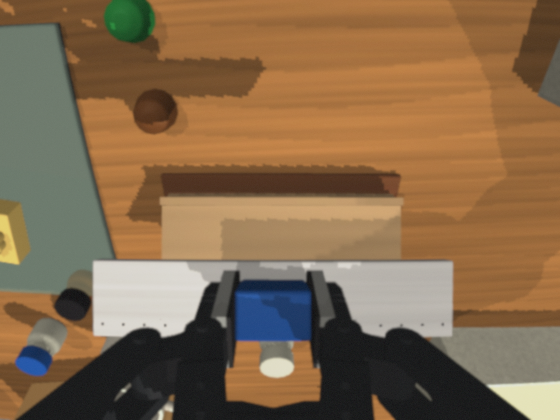

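The bar is held, square in the picture. I fit its pose in the tool frame from this frame.

```bash
cat > t.py <<'E'
from h import *
import sys
def barpose(name,pose=None):
    p0,T,_=tool() if pose is None else pose
    D=np.load(name+'.npz');p=D['p'].astype(np.uint8);w=D['w'];d=D['d']
    q=(w-p0)@T  # tool frame
    hsv=cv2.cvtColor(p,cv2.COLOR_RGB2HSV)
    m=(hsv[...,1]<60)&(hsv[...,2]>110)&(d>0)&(abs(q[...,1])<.1)&(abs(q[...,0])<.06)&(abs(q[...,2])<.06)&(abs(q[...,1])>.03)
    n,l,st,c=cv2.connectedComponentsWithStats(m.astype(np.uint8)); keep=np.zeros_like(m)
    for i in range(1,n):
        if st[i,4]>800: keep|=l==i
    Q=q[keep]; k=np.ones(len(Q),bool)
    for _ in range(8):
        cen=Q[k].mean(0);u,s,v=np.linalg.svd(Q[k]-cen,full_matrices=False);nrm=v[2]*-np.sign(v[2][2]);r=(Q-cen)@nrm;k=abs(r)<.0015
    Y=v[0]*np.sign(v[0][1]);X=np.cross(Y,nrm)
    A=np.stack([(Q[k]-cen)@X,(Q[k]-cen)@Y],1)*1000
    rect=cv2.minAreaRect(A.astype(np.float32));
    # robust edges: far edge min/max of X along Y
    lo,hi=[],[]
    for y in np.arange(A[:,1].min()+4,A[:,1].max()-4,3):
        s=A[abs(A[:,1]-y)<1.5]
        if len(s)>8 and np.ptp(s[:,0])>30: lo.append((y,np.percentile(s[:,0],1)));hi.append((y,np.percentile(s[:,0],99)))
    lo,hi=np.array(lo),np.array(hi)
    fl=np.polyfit(lo[:,0],lo[:,1],1);fh=np.polyfit(hi[:,0],hi[:,1],1)
    sl=(fl[0]+fh[0])/2
    Y2=Y+sl*X;Y2/=np.linalg.norm(Y2);X2=np.cross(Y2,nrm)
    B=np.stack([(Q[k]-cen)@X2,(Q[k]-cen)@Y2],1)
    y0=(np.percentile(B[:,1],.3)+np.percentile(B[:,1],99.7))/2
    x0=(fl[1]+fh[1])/2000
    C=cen+X2*x0+Y2*y0
    print('n',k.sum(),'in',k.mean().round(2),'rect',np.round(rect[1],1),round(rect[2],2),'slopes',fl[0].round(4),fh[0].round(4),'width',(fh[1]-fl[1]).round(1))
    print('tool frame: C top',(C*1000).round(1),'X',X2.round(4),'Y',Y2.round(4),'n',nrm.round(4),'lean deg',np.degrees(np.arctan2(nrm[0],-nrm[2])).round(2))
    M=np.stack([X2,Y2,nrm],1); W=T@M
    print('world C',(p0+T@C).round(4),'X',W[:,0].round(4),'Y',W[:,1].round(4),'n',W[:,2].round(4),'yaw',np.arctan2(-W[0,1],W[1,1]).round(4))
    return C,M
if __name__=='__main__': barpose(sys.argv[1])
E
python3 t.py w11
```

```text
n 15113 in 0.97 rect [170.5  36.5] 89.91 slopes 0.001 -0.0013 width 33.3
tool frame: C top [-7.8 -0.2  2.9] X [-0.9356 -0.0024 -0.353 ] Y [-0.0032  1.      0.0016] n [ 0.353   0.0026 -0.9356] lean deg 20.67
world C [0.5883 0.1376 0.153 ] X [ 0.8168 -0.0392  0.5757] Y [0.0469 0.9989 0.0014] n [-0.5751  0.0258  0.8177] yaw -0.0469
```

The bar's lean of 20.7° in the hand is as planned and it is straight to 0.1°. I work out the hover pose, 6 mm short of the back face and 40 mm up.

```bash
cat > g.py <<'E'
from h import *
CT=np.array([-7.9,-.3,3.1])/1000; LEAN=-.361
def goal(gap,height,yaw=-.2345,bc=(.6056,-.1257),along=0):
    f=np.array([np.cos(yaw),np.sin(yaw)]);l=np.array([-f[1],f[0]])
    c=np.array(bc)-(.018+gap)*f+along*l
    C=np.array([c[0],c[1],.008+height+.008])
    M=tilt(yaw,LEAN); t=C-M@CT
    print('goal tcp',t.round(4)); plan(t,M=M)
E
python3 -c "
from g import *
goal(.006,.08); goal(.006,.04)"
```

```text
goal tcp [ 0.5762 -0.1184  0.1017]
clock 15.4 pos [0.5801 0.1381 0.1538] rpy [3.1393 0.2527 3.0976] shift [   5.9 -256.5   51.8] rotvec [-0.0083  0.6116  0.1939] w 0.0289 F [-0.  -0.6 -1.8]
goal tcp [ 0.5762 -0.1184  0.0617]
clock 15.4 pos [0.5801 0.1381 0.1538] rpy [3.1393 0.2527 3.0976] shift [  15.9 -256.6   90.5] rotvec [-0.0083  0.6116  0.1939] w 0.0289 F [-0.  -0.6 -1.8]
```

```bash
python3 -m inch '[{"dx":0,"dy":-15,"dz":-8,"rx":-0.002,"ry":0.1,"rz":0.032,"hand":1},{"dx":0,"dy":-20,"dz":-4,"rx":-0.002,"ry":0.102,"rz":0.032,"hand":1},{"dx":0,"dy":-20,"dz":0,"rx":-0.002,"ry":0.102,"rz":0.032,"hand":1},{"dx":0,"dy":-20,"dz":0,"rx":-0.001,"ry":0.102,"rz":0.032,"hand":1},{"dx":0,"dy":-20,"dz":0,"rx":-0.001,"ry":0.102,"rz":0.032,"hand":1},{"dx":0,"dy":-20,"dz":0,"rx":0,"ry":0.102,"rz":0.032,"hand":1},{"dx":0,"dy":0,"dz":0,"rx":0,"ry":0,"rz":0,"hand":1}]'
python3 -c "
from g import *
goal(.006,.08);print(tool()[2]['qpos'])"
```

```text
clock: 16.1
position: [0.5629, 0.02, 0.16]
tool_rot: [-3.136, -0.367, 2.902]
force: [0.1, -0.6, -2.6]
grip_width: 0.0289
goal tcp [ 0.5762 -0.1184  0.1017]
clock 16.1 pos [0.5629 0.02   0.16  ] rpy [-3.1358 -0.3674  2.9018] shift [ -63.7 -131.    38.7] rotvec [-0.0039 -0.0064 -0.005 ] w 0.0289 F [ 0.1 -0.6 -2.6]
[-0.16406346  0.71029337  0.13838909  1.53249528 -0.19366531  1.26754792
  1.38138044]
```

```bash
python3 -m inch '[{"dx":-10,"dy":-25,"dz":5,"rx":0,"ry":0,"rz":0,"hand":1},{"dx":-13,"dy":-27,"dz":7,"rx":0,"ry":0,"rz":0,"hand":1},{"dx":-13,"dy":-27,"dz":8,"rx":0,"ry":0,"rz":0,"hand":1},{"dx":-13,"dy":-27,"dz":8,"rx":0,"ry":0,"rz":0,"hand":1},{"dx":-14,"dy":-25,"dz":10,"rx":0,"ry":0,"rz":0,"hand":1},{"dx":0,"dy":0,"dz":0,"rx":0,"ry":0,"rz":0,"hand":1},{"dx":0,"dy":0,"dz":0,"rx":0,"ry":0,"rz":0,"hand":1}]'
python3 -c "
from g import *
import t,m
look('wrist','w12'); P=tool(); t.barpose('w12'); m.meas('w12')
goal(.006,.04)"
```

```text
clock: 16.8
position: [0.5767, -0.114, 0.1037]
tool_rot: [-3.139, -0.363, 2.908]
force: [0.4, -0.1, -1.5]
grip_width: 0.029
n 15092 in 0.97 rect [170.6  36.4] 89.94 slopes -0.0011 -0.001 width 33.2
tool frame: C top [-7.7 -1.1  5.1] X [-0.9365 -0.0028 -0.3507] Y [-0.0038  1.      0.0023] n [ 0.3507  0.0035 -0.9365] lean deg 20.53
world C [ 0.5821 -0.1156  0.0966] X [ 0.9726 -0.2323 -0.0039] Y [ 0.2323  0.9726 -0.0051] n [0.0049 0.0041 1.    ] yaw -0.2344
slab z 0.0072
white [ 82. 170.] 1599 mean [ 0.4819 -0.2281  0.0195] rect [ 483.5 -231.3] [47.9 27. ] 90.0 ztop 0.0256
white [274. 292.] 17282 mean [ 0.5802 -0.1142  0.0968] rect [ 583.  -115.8] [171.   36.3] 76.4 ztop 0.0978
model rect ((641.75634765625, -129.4691619873047), (61.11766052246094, 40.97254180908203), 75.67097473144531) ztop med 0.0291
back edge x=0.2458*y+0.6531 yaw -0.24104932393948358 rms 0.00024534885153633515 21 26
goal tcp [ 0.5762 -0.1184  0.0617]
clock 16.85 pos [ 0.577  -0.1132  0.1041] rpy [-3.1399 -0.3622  2.9093] shift [-15.4  -5.1  39.6] rotvec [-0.0025 -0.0012  0.0021] w 0.0291 F [ 0.3 -0.  -1.8]
```

View pics/w12.png

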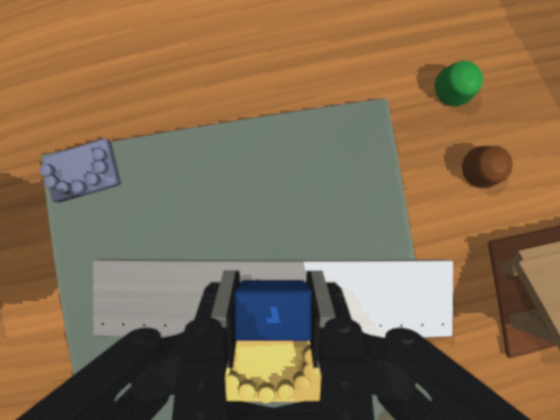

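The bar is level to 0.3° with yaw -0.234. I go to 40 mm, then lower with a 6 mm gap.

```bash
python3 -m inch '[{"dx":-8,"dy":-2.5,"dz":20,"rx":0,"ry":0,"rz":0,"hand":1},{"dx":-7.4,"dy":-2.6,"dz":19.6,"rx":-0.0025,"ry":-0.001,"rz":0.002,"hand":1},{"dx":-5.3,"dy":0,"dz":14,"rx":0,"ry":0,"rz":0,"hand":1},{"dx":-5.3,"dy":0,"dz":14,"rx":0,"ry":0,"rz":0,"hand":1},{"dx":0,"dy":0,"dz":0,"rx":0,"ry":0,"rz":0,"hand":1},{"dx":0,"dy":0,"dz":0,"rx":0,"ry":0,"rz":0,"hand":1}]'
python3 -c "
from g import *
import t,m
look('wrist','w13'); P=tool(); t.barpose('w13');
goal(.006,.005); goal(.006,.000)"
```

```text
clock: 17.45
position: [0.5766, -0.1191, 0.0322]
tool_rot: [-3.141, -0.361, 2.907]
force: [-0.5, 0.7, -1.1]
grip_width: 0.0287
n 33821 in 0.68 rect [119.6 200. ] 0.6 slopes -0.0074 -0.0128 width 74.0
tool frame: C top [24.6 -0.  36.5] X [-9.359e-01 -2.000e-04 -3.522e-01] Y [-2.e-04  1.e+00 -1.e-04] n [ 0.3522  0.     -0.9359] lean deg 20.62
world C [ 0.542  -0.111   0.0071] X [ 9.725e-01 -2.329e-01 -2.000e-04] Y [ 2.329e-01  9.725e-01 -4.000e-04] n [2.e-04 4.e-04 1.e+00] yaw -0.2351
goal tcp [ 0.5762 -0.1184  0.0267]
clock 17.5 pos [ 0.5769 -0.1193  0.0326] rpy [-3.1411 -0.3601  2.9065] shift [-1.3  0.8  5.8] rotvec [-0.0003  0.0009 -0.0005] w 0.0289 F [ 0.  -0.1 -1.7]
goal tcp [ 0.5762 -0.1184  0.0217]
clock 17.5 pos [ 0.5769 -0.1193  0.0326] rpy [-3.1411 -0.3601  2.9065] shift [-3.   0.8 10.5] rotvec [-0.0003  0.0009 -0.0005] w 0.0289 F [ 0.  -0.1 -1.7]
```

View pics/w13.png

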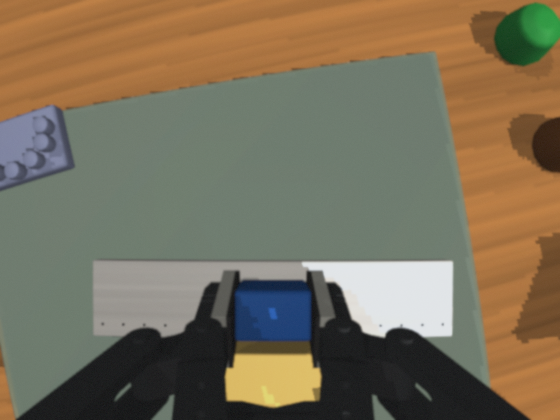

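```bash
python3 -m inch '[{"dx":-1.3,"dy":0.8,"dz":5.8,"rx":0,"ry":0.001,"rz":0,"hand":1},{"dx":0,"dy":0,"dz":0,"rx":0,"ry":0,"rz":0,"hand":1},{"dx":-0.7,"dy":0,"dz":1.9,"rx":0,"ry":0,"rz":0,"hand":1},{"dx":0,"dy":0,"dz":0,"rx":0,"ry":0,"rz":0,"hand":1}]'
python3 -m inch '[{"dx":-0.35,"dy":0,"dz":0.95,"rx":0,"ry":0,"rz":0,"hand":1},{"dx":0,"dy":0,"dz":0,"rx":0,"ry":0,"rz":0,"hand":1}]'
python3 -c "
from g import *
goal(.006,.0)"
```

```text
clock: 17.9
position: [0.5757, -0.1185, 0.0239]
tool_rot: [-3.141, -0.362, 2.906]
force: [0.4, 0.0, -0.8]
grip_width: 0.0287
clock: 18.1
position: [0.5758, -0.1186, 0.023]
tool_rot: [-3.141, -0.362, 2.906]
force: [0.2, -0.1, -1.4]
grip_width: 0.0284
goal tcp [ 0.5762 -0.1184  0.0217]
clock 18.1 pos [ 0.5758 -0.1186  0.023 ] rpy [-3.141  -0.3619  2.9062] shift [-0.8  0.3  1.1] rotvec [-0.0003 -0.0009 -0.0009] w 0.0284 F [ 0.2 -0.1 -1.4]
```

```bash
for i in 1; do python3 -m inch '[{"dx":-0.25,"dy":0,"dz":0.65,"rx":0,"ry":0,"rz":0,"hand":1},{"dx":0,"dy":0,"dz":0,"rx":0,"ry":0,"rz":0,"hand":1}]' | grep -E 'pos|force'; done
python3 -m inch '[{"dx":-0.2,"dy":0,"dz":0.5,"rx":0,"ry":0,"rz":0,"hand":1},{"dx":0,"dy":0,"dz":0,"rx":0,"ry":0,"rz":0,"hand":1}]'| grep -E 'pos|force'
python3 -m inch '[{"dx":-0.2,"dy":0,"dz":0.5,"rx":0,"ry":0,"rz":0,"hand":1},{"dx":0,"dy":0,"dz":0,"rx":0,"ry":0,"rz":0,"hand":1}]'| grep -E 'pos|force'
```

```text
position: [0.5759, -0.1186, 0.0224]
force: [0.6, -0.8, -1.2]
position: [0.5759, -0.1186, 0.0221]
force: [-1.2, -1.0, 4.7]
position: [0.5759, -0.1186, 0.0221]
force: [-2.6, -0.4, 12.4]
```

Glass contact at TCP z=22.2 mm. I ease the load and slide forward towards the model.

```bash
python3 -m inch '[{"dx":0.25,"dy":0,"dz":-0.65,"rx":0,"ry":0,"rz":0,"hand":1},{"dx":0,"dy":0,"dz":0,"rx":0,"ry":0,"rz":0,"hand":1}]'| grep -E 'pos|force'
python3 -m inch '[{"dx":-1.9,"dy":0,"dz":-0.7,"rx":0,"ry":0,"rz":0,"hand":1},{"dx":-0.94,"dy":0,"dz":-0.35,"rx":0,"ry":0,"rz":0,"hand":1},{"dx":0,"dy":0,"dz":0,"rx":0,"ry":0,"rz":0,"hand":1}]'| grep -E 'pos|force'
python3 -m inch '[{"dx":-0.94,"dy":0,"dz":-0.35,"rx":0,"ry":0,"rz":0,"hand":1},{"dx":0,"dy":0,"dz":0,"rx":0,"ry":0,"rz":0,"hand":1}]'| grep -E 'pos|force'
python3 -c "
from g import *
goal(0,0)"
```

```text
position: [0.5759, -0.1186, 0.0221]
force: [-1.2, 0.2, 4.8]
position: [0.5786, -0.1191, 0.0221]
force: [-3.3, 0.7, 7.5]
position: [0.5795, -0.1193, 0.0221]
force: [-3.2, 1.3, 8.0]
goal tcp [ 0.582  -0.1198  0.0217]
clock 19.4 pos [ 0.5795 -0.1193  0.0221] rpy [-3.1413 -0.3628  2.9064] shift [-2.6  0.1 -0.5] rotvec [-0.0001 -0.0018 -0.0006] w 0.0292 F [-3.2  1.3  8. ]
```

```bash
python3 -m inch '[{"dx":-0.6,"dy":0,"dz":-0.6,"rx":0,"ry":0,"rz":0,"hand":1},{"dx":0,"dy":0,"dz":0,"rx":0,"ry":0,"rz":0,"hand":1}]'| grep -E 'pos|force'
python3 -m inch '[{"dx":-0.7,"dy":0,"dz":-0.26,"rx":0,"ry":0,"rz":0,"hand":1},{"dx":0,"dy":0,"dz":0,"rx":0,"ry":0,"rz":0,"hand":1}]'| grep -E 'pos|force|mom'
python3 -m inch '[{"dx":-0.7,"dy":0,"dz":-0.26,"rx":0,"ry":0,"rz":0,"hand":1},{"dx":0,"dy":0,"dz":0,"rx":0,"ry":0,"rz":0,"hand":1}]'| grep -E 'pos|force'
python3 -c "
from g import *
look('wrist','w14');goal(0,0)"
```

```text
position: [0.5805, -0.1196, 0.0222]
force: [-2.1, 0.6, 3.2]
position: [0.5812, -0.1197, 0.0222]
force: [-2.1, 0.7, 2.8]
position: [0.582, -0.1199, 0.0222]
force: [-1.6, 1.2, 2.7]
goal tcp [ 0.582  -0.1198  0.0217]
clock 20.05 pos [ 0.582  -0.1199  0.0222] rpy [-3.1411 -0.3618  2.9062] shift [-0.2  0.2  0.5] rotvec [-0.0002 -0.0008 -0.0008] w 0.0289 F [-1.1  0.1  2.6]
```

View pics/w14.png

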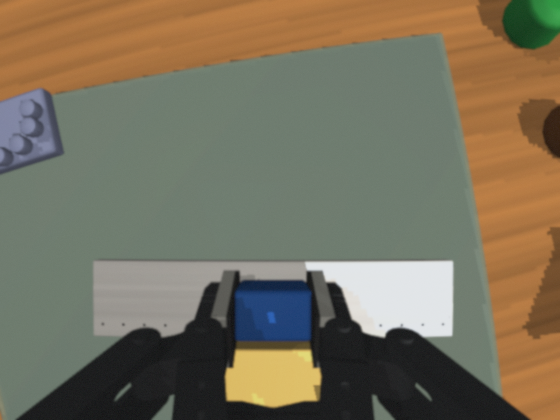

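Nominal contact is not reached yet. I continue in 0.5 mm steps and watch the force along the face normal.

```bash
python3 -m inch '[{"dx":-0.5,"dy":0,"dz":-0.19,"rx":0,"ry":0,"rz":0,"hand":1},{"dx":0,"dy":0,"dz":0,"rx":0,"ry":0,"rz":0,"hand":1}]'| grep -E 'pos|force'
python3 -m inch '[{"dx":-0.5,"dy":0,"dz":-0.19,"rx":0,"ry":0,"rz":0,"hand":1},{"dx":0,"dy":0,"dz":0,"rx":0,"ry":0,"rz":0,"hand":1}]'| grep -E 'pos|force'
python3 -m inch '[{"dx":-0.5,"dy":0,"dz":-0.19,"rx":0,"ry":0,"rz":0,"hand":1},{"dx":0,"dy":0,"dz":0,"rx":0,"ry":0,"rz":0,"hand":1}]'| grep -E 'pos|force'
```

```text
position: [0.5821, -0.12, 0.0222]
force: [-4.2, 1.2, 4.0]
position: [0.5822, -0.12, 0.0223]
force: [-7.5, 2.6, 5.6]
position: [0.5822, -0.12, 0.0223]
force: [-9.0, 2.4, 7.5]
```

The bar stops at the model (TCP x=0.5822, predicted 0.582). I use the moment to check that the contact is even and not on one corner.

```bash
python3 -c "
from g import *
s=tool()[2];print(s['moment'].round(3),s['force'].round(2),s['tool_rot'],s['position']);goal(0,0)"
```

```text
[ 0.967  2.182 -0.111] [-9.03  2.39  7.53] [-3.14112992 -0.36497803  2.90602777] [ 0.58224699 -0.11998722  0.02228725]
goal tcp [ 0.582  -0.1198  0.0217]
clock 20.65 pos [ 0.5822 -0.12    0.0223] rpy [-3.1411 -0.365   2.906 ] shift [0.  0.2 0.6] rotvec [-0.0001 -0.004  -0.001 ] w 0.029 F [-9.   2.4  7.5]
```

The lateral offset of the resultant is about 12 mm of ±40, so the contact is even. I relax the push and the downward load, then release.

```bash
python3 -m inch '[{"dx":1.0,"dy":0,"dz":0.38,"rx":0,"ry":0,"rz":0,"hand":1},{"dx":0,"dy":0,"dz":0,"rx":0,"ry":0,"rz":0,"hand":1}]'| grep -E 'pos|force'
```

```text
position: [0.5822, -0.12, 0.0223]
force: [-4.7, 1.7, 3.9]
```

```bash
python3 -m inch '[{"dx":0.3,"dy":0,"dz":0.1,"rx":0,"ry":0,"rz":0,"hand":1},{"dx":0,"dy":0,"dz":0,"rx":0,"ry":0,"rz":0,"hand":0.2},{"dx":0,"dy":0,"dz":0,"rx":0,"ry":0,"rz":0,"hand":0.1},{"dx":0,"dy":0,"dz":0,"rx":0,"ry":0,"rz":0,"hand":-0.1},{"dx":0,"dy":0,"dz":0,"rx":0,"ry":0,"rz":0,"hand":-0.3},{"dx":0,"dy":0,"dz":0,"rx":0,"ry":0,"rz":0,"hand":-0.3}]' 20
python3 -c "
from g import *
look('wrist','w15');goal(0,0)"
```

```text
clock: 21.45
position: [0.5823, -0.1201, 0.0222]
tool_rot: [-3.141, -0.362, 2.906]
force: [0.4, 0.5, 0.7]
grip_width: 0.0551
goal tcp [ 0.582  -0.1198  0.0217]
clock 21.5 pos [ 0.5822 -0.12    0.0223] rpy [-3.141  -0.3618  2.9063] shift [0.  0.2 0.6] rotvec [-0.0003 -0.0008 -0.0008] w 0.0557 F [ 0.5  1.  -0.5]
```

View pics/w15.png

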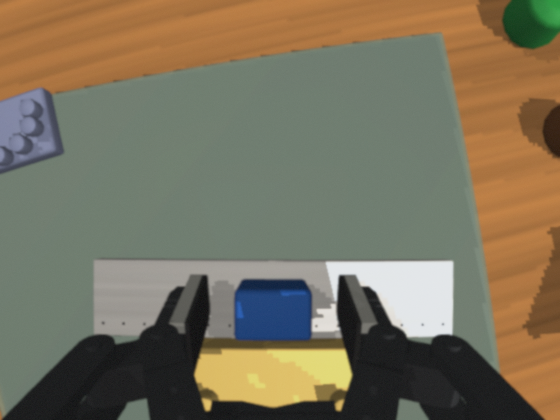

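Released; the bar stayed at rows 260–338. I retreat straight up and check.

```bash
python3 -m inch '[{"dx":3.5,"dy":0,"dz":-9.4,"rx":0,"ry":0,"rz":0,"hand":-0.3},{"dx":7,"dy":0,"dz":-19,"rx":0,"ry":0,"rz":0,"hand":-0.3},{"dx":11,"dy":0,"dz":-28,"rx":0,"ry":0,"rz":0,"hand":-0.3},{"dx":20,"dy":0,"dz":-30,"rx":0,"ry":-0.1,"rz":0,"hand":-0.3},{"dx":20,"dy":0,"dz":-30,"rx":0,"ry":-0.1,"rz":0,"hand":-0.3},{"dx":20,"dy":0,"dz":-30,"rx":0,"ry":-0.1,"rz":0,"hand":-0.3},{"dx":20,"dy":0,"dz":-20,"rx":0,"ry":-0.06,"rz":0,"hand":-0.3},{"dx":0,"dy":0,"dz":0,"rx":0,"ry":0,"rz":0,"hand":-0.3},{"dx":0,"dy":0,"dz":0,"rx":0,"ry":0,"rz":0,"hand":-0.3}]'
cat > f.py <<'E'
from h import *
import m
p,d,w=look('wrist','w16'); m.meas('w16'); look('top','t16'); look('scene','s16')
hsv=cv2.cvtColor(p,cv2.COLOR_RGB2HSV)
k=(hsv[...,1]<70)&(hsv[...,2]>100)&(w[...,2]>.0115)&(w[...,2]<.02)&(w[...,0]>.52)&(w[...,0]<.66)&(w[...,1]>-.23)&(w[...,1]<-.02)
q=w[k]; r=cv2.minAreaRect((q[:,:2]*1000).astype(np.float32)); print('bar',r,'z',np.percentile(q[:,2],[5,50,95]))
A=np.c_[q[:,:2],np.ones(len(q))];print('plane',np.linalg.lstsq(A,q[:,2],rcond=None)[0])
u=np.array([np.cos(-.2345),np.sin(-.2345)]);l=np.array([-u[1],u[0]])
print('front edge along f',np.percentile(q[:,:2]@u,[1,50,99]),'along l',np.percentile(q[:,:2]@l,[.5,99.5]))
save(cv2.resize(p[150:330,120:420],None,fx=2.6,fy=2.6,interpolation=cv2.INTER_CUBIC),'crop16.png')
plan([.5,-.1,.2])
E
python3 f.py
```

```text
clock: 22.4
position: [0.5304, -0.1073, 0.2074]
tool_rot: [3.141, 0.0, 2.907]
force: [0.3, 0.5, 0.3]
grip_width: 0.0558
slab z 0.0071
white [134. 161.] 779 mean [ 0.4798 -0.2265  0.0183] rect [ 483.1 -229.6] [26.  45.2] 0.0 ztop 0.0252
white [113. 175.] 222 mean [ 0.4867 -0.249   0.0229] rect [ 485.3 -247.7] [24.8 17.7] 0.2 ztop 0.0263
white [273. 240.] 4701 mean [ 0.5872 -0.1212  0.0153] rect [ 588.7 -121.6] [169.8  37. ] 76.4 ztop 0.0163
model rect ((633.203369140625, -132.02366638183594), (79.27534484863281, 56.5578727722168), 76.52426147460938) ztop med 0.029
back edge x=0.2413*y+0.6363 yaw -0.2368144876541911 rms 0.0003450879633107507 36 39
bar ((588.956787109375, -121.6349868774414), (169.7865753173828, 37.65319061279297), 76.31432342529297) z [0.01374906 0.01508833 0.01627786]
plane [ 0.00841175 -0.0020725   0.00987352]
front edge along f [0.58258177 0.5982612  0.61846979] along l [-0.06530102  0.1025017 ]
clock 22.55 pos [ 0.5306 -0.1076  0.2053] rpy [-3.1408e+00 -3.1000e-03  2.9064e+00] shift [31.5  0.3  5.4] rotvec None w 0.0555 F [ 0.6 -0.5 -0.9]
```

View pics/w16.png

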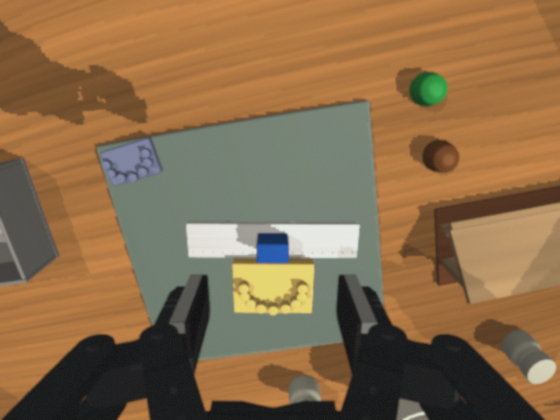

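View pics/crop16.png

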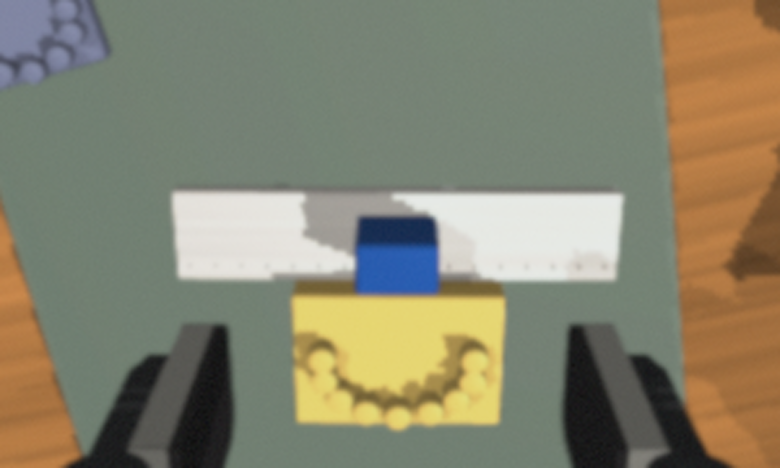

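View pics/s16.png

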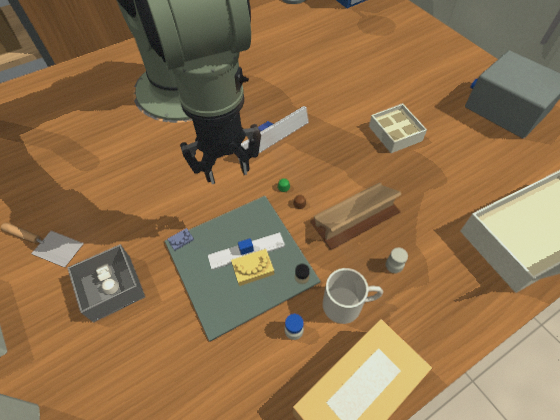

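```bash
python3 -c "
from h import *
print(bot.job_done()); print(bot.observe()['clock'])"
```

```text
the job is handed in; nothing more can be done
None
the job is handed in; nothing more can be done
```

The job is handed in at about 22.6 s, well inside the 72 s limit. The plaster plug and the stepped chunk went into the grey bin first. Then I took the smaller straightedge from the stand, lowered it onto the glass until it touched, slid it against the model's back face and let go.

**Last checks, all agreeing:**
- **Flush:** the bar's front edge is within about 0.4 mm of the back face. Its yaw agrees with the model's to about 0.2°.
- **Centred:** it is within about 0.3 mm of the middle of the face.
- **Flat:** the upper face lies level at the expected height, tilted less than 0.5°.
- **Chunks:** both show in the bin in the last scene picture.
- **Surroundings:** the other things looked unmoved in that picture, and the gripper was clear at about 0.2 m up.
- **Forces:** the largest wrist force I read was about 13 N.

**Minor disagreements:** the wrist camera read the glass about 1 mm low. Two earlier yaw readings of the model differed by about 0.3°, so I confirmed the fit by feeling the contact. The networks did not tell the chunks from the brown and green plugs, so I chose by colour and position.

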